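Load and close the analyser's purge box

ROBOT

A 6-joint arm with a two-finger parallel gripper is mounted at the origin on the work surface. World frame = base frame: x ahead of the robot, y to its left, z up, the work surface at z = 0. Lengths are in m, angles in degrees, forces in N, time in s.
With the tool pointing down it reaches from about 0.375 to 0.9 m from the base axis. Payload 3.1 kg.
Tool frame: the origin (TCP) lies on the centre line of the jaws, within the pads' length; the fingertips stand 22 mm ahead of it and the grasp point (between the pads) lies 3 mm ahead of it; y points along the fingers, z is the direction in which the jaws open and shut, and the axes are right-handed (so a half turn about y gives the same grasp; the last joint's range is limited). The gripper opens to 87 mm and grips with 3 to 60 N. Pads are 19 mm wide; open, the fingers measure 117 mm over their backs; the gripper's body (75 mm by 190 mm) begins 51 mm behind the grasp point.
Start: joints at [57.095, 30.224, 82.088, -0, 67.689, -10.227], TCP at [0.241, 0.577, 0.245] pointing down, gripper open.
Joint ranges: [-176.69, 176.69], [-43.24, 126.21], [12.49, 139.97], [-82, 262], [0, 151.66], [-163.58, 163.58]. Speed limits (degrees/s): [159.86, 159.86, 180, 180, 180, 180].

INTERFACE

Orientations are given as a 3x3 rotation matrix whose columns are the frame's x, y, z axes.
In Python, from rig import bot gives the robot as it stands.
- The arm moves only by the tool jog_arm, never from a script. Its argument "motion" is one flat list of numbers, 6 for each row, row after row: the shift along the tool's x, y, z in mm, then the turn, a rotation vector about the tool's x, y, z in degrees. A call has 1 to 20 rows; each row is the pose to reach, as a shift and turn from the pose commanded when the call began, along the tool's axes at that moment; what a row does not reach only later rows make up. A row lasts 1/8 s, in which the tool goes at most 62.5 mm and 10.7 degrees, less where a joint would pass 70% of its speed; a pose out of reach is approached as far as the arm can. A call with a gripper value outside its range is refused whole. "gripper" is the opening, from 0 (shut) to 1 (fully open), set as the call begins (left out, the last holds). The fingers move at their own pace and stop on an object; the grip force is fixed at half the most. Time passes only in rows, so rows that repeat a pose let the fingers close. It gives the time, the measured TCP pose, the force and the opening at its end, in the units of the state.
- bot.read_state(): the state, without advancing time (a new reading comes with each control period).
- bot.capture(name): name is "scene" or "top" or "wrist"; returns (picture, depth): 480x640x3 uint8, red, green, blue; 480x640 float32, m along the optical axis (not along the pixel's ray), 0 where there is no reading.
- bot.get_calibration(name): a dict with "mtx" (3x3 intrinsics, pixels), "k1" (the pictures are not rectified: a ray, as slopes to the right and down, at radius r is drawn at 1 + k1 r^2 times it, then the intrinsics apply), "pose" (4x4, takes a point from camera to world coordinates); the wrist camera has in their place "hand_eye" (4x4, takes a point from camera to tool coordinates, whose origin is the TCP and whose axes are the tool frame's). Camera axes: x right, y up, looking along -z (the intrinsics and any distortion apply to the point x, -y, -z); pixel columns grow to the right and rows downward; lengths in m; the calibration is good to about 2 mm. A picture is of the moment at which its call begins: read the wrist's pose just before it. get_calibration takes no time and is no camera call.
- bot.hand_in(): hands the job in, once; it reports no verdict.
The state is a dict: "time_s": time; "joint_positions": joint angles; "qvel": joint speeds; "tau": joint torques, N m; "position": TCP position; "tcp_rot": TCP orientation; "force": force on the tool from outside, world axes, zero at the start; "moment": the same for the moment, N m; "opening": opening from 0.0 (shut) to 1.0 (fully open).
Only numpy, scipy, OpenCV 4.12 (cv2) and the standard library are available. Lean on these libraries where they do the work, as an engineer would, in place of code of your own. Each camera call takes 0.05 s, during which the arm holds its last target.

TASK

Lay every black sample boat from the tissue flat in its own nest in the purge box (any nests), then put the clear cover on, fully down all round, with its slotted end over the keeper. Secure the cover: drop the T-key through the slot until its collar rests on the cover and give it a quarter turn, and press the toggle clamp's handle fully down, in either order. Never tip a boat, or its sample is spilt, and leave the vial, dish and beaker where they stand.

Things in the scene. Friction and masses are not known exactly. Their poses are not given: they have to be found in the camera images.
- base: purge box base: aluminium plate 184 (x) x 254 (y) x 10 mm, fixed, yaw within 0.2 rad. Origin: on the bench below the middle of its four nests. In its frame: plate y -108 to +146 mm; keeper at y = -78 mm; toggle clamp at +y (cheeks y 82 to 142, 62 mm high; its open arm stands 90 mm high at y 70 to 100 mm). Its points share its axes.
- nest0 (a point): centre of the floor of a boat nest, 10 mm above the bench. The nest is 68 mm (x) by 23 mm (y), framed by white ribs 5 mm high; the four nests lie 74 mm apart in x and 46 mm in y
- nest1 (a point): centre of the floor of a boat nest, 10 mm above the bench. The nest is 68 mm (x) by 23 mm (y), framed by white ribs 5 mm high; the four nests lie 74 mm apart in x and 46 mm in y
- nest2 (a point): centre of the floor of a boat nest, 10 mm above the bench. The nest is 68 mm (x) by 23 mm (y), framed by white ribs 5 mm high; the four nests lie 74 mm apart in x and 46 mm in y
- nest3 (a point): centre of the floor of a boat nest, 10 mm above the bench. The nest is 68 mm (x) by 23 mm (y), framed by white ribs 5 mm high; the four nests lie 74 mm apart in x and 46 mm in y
- cover_seat (a point): where the cover's origin comes when seated: middle of the nests, top of the plate, 10 mm above the bench. Seated, the cover's axes match the base's and its slotted lug lies over the keeper; the hood passes around the nests' ribs with 2 mm to spare each way
- keeper (a point): middle of the keeper's top face, 29 mm above the bench. The keeper is a steel bridge 60 (x) x 34 (y) mm with a through slot 31 mm (along base x) by 13 mm (along base y) in its 7 mm thick top; free space 12 mm high beneath
- key_seat (a point): where the T-key's origin comes when the key is fully home through cover and keeper: over the middle of the keeper's slot, level with the seated cover's top face, 35 mm above the bench
- clamp_pivot (a point): axis (along base x) of the toggle clamp's handle, 56 mm above the bench, at base y = +126 mm. The handle's grip is a black round sleeve, 18 mm dia., from 30 to 92 mm from this axis
- clamp (a joint): angle (rad) of the toggle clamp's handle about clamp_pivot: 0 = fully down, level, pointing to base +y; open it stands nearly upright at 1.25 to 1.4. Close it by pushing its end towards base +y and down (about 2 N, up to 10 N at the last); it stays where left. Its linkage swings the arm down so that a rubber foot presses on the seated cover's plain lug
- cover: clear hood 162 (x) x 85 (y) x 25 mm tall, open below; 5 mm aluminium lugs level with its top: at -y 64 mm wide, to y = -100, with slot 36 (x) x 18 mm; at +y plain, 40 mm wide, to y = 70. Black bar handle 74 (x) x 12 (y) x 14 mm tall, centre 48 mm above the origin, 16 mm free below. About 0.3 kg, yaw within 0.5 rad. Origin: middle of the hood's underside
- cover_slot (a point): middle of the slot in the cover's lug, on the top face, 25 mm above the cover's origin
- key: steel T-key, parked upright in a fixed grey block 70 x 60 x 26 mm (slot 31 x 13 mm). Origin: centre of underside of its round collar (28 mm dia., 4 thick), which rests on the block. Wing grip 36 (x) x 12 (y) mm, 10 to 34 mm above origin. Below: shaft 9 mm dia., T-head 26 (x) x 9 (y) x 7 mm, underside 21.5 mm below origin. Collar down on the cover, the head can turn either way
- boat0: black sample boat (open trough) on a flat white lab wipe (1.5 mm thick), 62 mm (along its x) x 18 x 15 mm tall, about 30 g, either end alike; 3 or 4 boats are present. Origin: centre of its underside, z up
- boat1: black sample boat (open trough) on a flat white lab wipe (1.5 mm thick), 62 mm (along its x) x 18 x 15 mm tall, about 30 g, either end alike; 3 or 4 boats are present. Origin: centre of its underside, z up
- boat2: black sample boat (open trough) on a flat white lab wipe (1.5 mm thick), 62 mm (along its x) x 18 x 15 mm tall, about 30 g, either end alike; 3 or 4 boats are present. Origin: centre of its underside, z up
- boat3: black sample boat (open trough) on a flat white lab wipe (1.5 mm thick), 62 mm (along its x) x 18 x 15 mm tall, about 30 g, either end alike; 3 or 4 boats are present. Origin: centre of its underside, z up
- vial: closed glass vial, 26 mm dia., 52 mm tall, not part of the job; origin: centre of its underside
- dish: shallow glass dish, 64 mm dia., 14 mm tall, not part of the job; origin: centre of its underside
- beaker: small glass beaker, 48 mm dia., 55 mm tall, not part of the job; origin: centre of its underside

How it is judged:
By the outcome, as a careful person would: the job done as asked, in the order asked, and still so for the second after the job is handed in, with the robot touching nothing.
Of boat0, boat1, boat2, boat3 only 3 to 4 are there at a start; the rules pass over those that are not, and their reading is None.
At some moment in a run one of boat0, boat1, boat2, boat3, cover may be knocked a few centimetres aside while the robot is not near it.
It also fails if it takes over 208 s, if anything falls off the work surface, if the arm or the gripper's body presses on something with over 40 N, if the wrist force passes 120 N, or if a joint passes its speed limit or range.

## Working session

There is one attempt and no reset: what is moved stays moved. The work goes in short steps, Python scripts to look and compute and a tool call to move; the robot and the scene stay as the last step left them, time stands still between calls to the robot, and variables do not carry over. Pictures are saved under pics/ and viewed, and the job is handed in when it is done.

Besides the shell and the picture viewer there is one more tool, called as a command line: name --argument value ..., lists and objects as JSON in quotes. jog_arm: Moves the arm, as the interface text tells. Its arguments: {"type":"object","properties":{"motion":{"type":"array","items":{"type":"number"}},"gripper":{"type":"number"}},"required":["motion"]}

```bash
ls; mkdir -p pics
python3 - <<'E'
from rig import bot
import cv2,numpy as np
np.set_printoptions(precision=4,suppress=True)
s=bot.read_state();print(s)
for n in ["scene","top","wrist"]:
    p,d=bot.capture(n); cv2.imwrite(f"pics/{n}0.png",p[:,:,::-1]); np.save(f"pics/{n}0.npy",d)
    print(n,bot.get_calibration(n))
E
```

```text
pics
{'time_s': 0.0, 'joint_positions': array([ 57.0949,  30.279 ,  82.1552,   0.0001,  67.6875, -10.2284]), 'qvel': array([ 0.0286,  0.085 ,  0.0391, -0.0747, -0.0223, -0.043 ]), 'tau': array([  0.002 , -44.0036, -17.6602,   0.0635,   0.0582,  -0.0001]), 'position': array([0.2406, 0.5761, 0.2436]), 'tcp_rot': array([[ 0.9227, -0.0012,  0.3855],
       [-0.3855, -0.0018,  0.9227],
       [-0.0004, -1.    , -0.0021]]), 'force': array([-0.4909,  0.5438, -0.2761]), 'moment': array([-0.0067, -0.01  ,  0.0006]), 'opening': 0.9995357265208402}
scene {'mtx': array([[459.1938,   0.    , 315.2398],
       [  0.    , 459.1938, 241.2822],
       [  0.    ,   0.    ,   1.    ]]), 'k1': -0.00787254196163559, 'pose': array([[ 0.6313, -0.6176,  0.4691,  1.0132],
       [ 0.7755,  0.4946, -0.3924, -0.4201],
       [ 0.0103,  0.6115,  0.7912,  0.9118],
       [ 0.    ,  0.    ,  0.    ,  1.    ]])}
top {'mtx': array([[448.8925,   0.    , 318.352 ],
       [  0.    , 448.8925, 235.6236],
       [  0.    ,   0.    ,   1.    ]]), 'k1': -0.10894916314140131, 'pose': array([[-0.0193,  0.9867, -0.1615,  0.3499],
       [-0.9997, -0.0163,  0.0197, -0.0031],
       [ 0.0168,  0.1619,  0.9867,  1.2536],
       [ 0.    ,  0.    ,  0.    ,  1.    ]])}
wrist {'mtx': array([[383.5115,   0.    , 325.029 ],
       [  0.    , 383.5115, 242.8505],
       [  0.    ,   0.    ,   1.    ]]), 'k1': 0.0264099648529189, 'hand_eye': array([[-0.0003, -0.9598, -0.2805, -0.0774],
       [-0.0007,  0.2805, -0.9598, -0.1407],
       [ 1.    , -0.0001, -0.0007,  0.0001],
       [ 0.    ,  0.    ,  0.    ,  1.    ]])}
```

View pics/scene0.png

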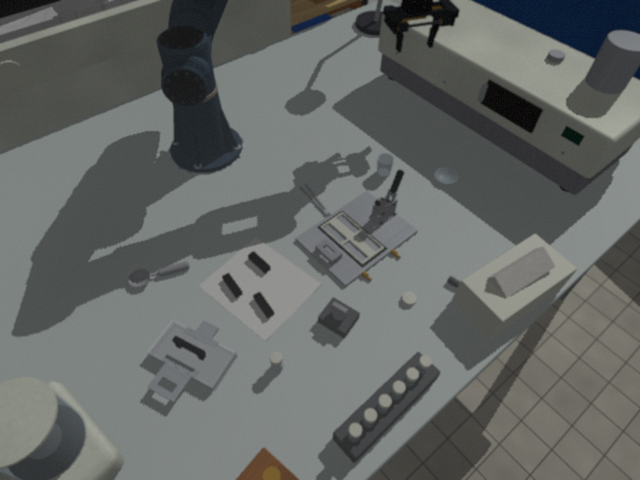

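View pics/top0.png

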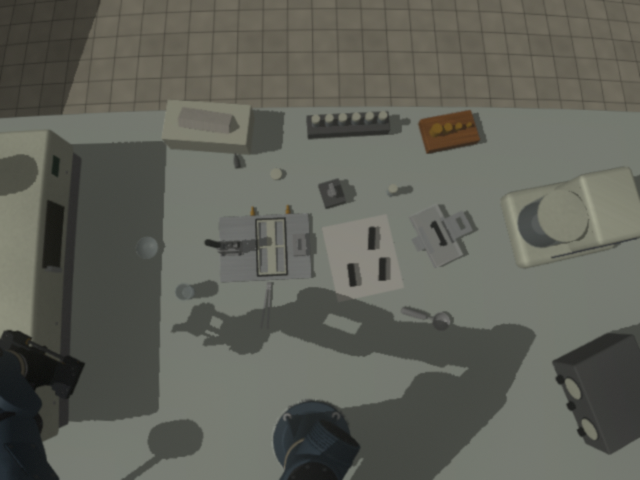

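View pics/wrist0.png

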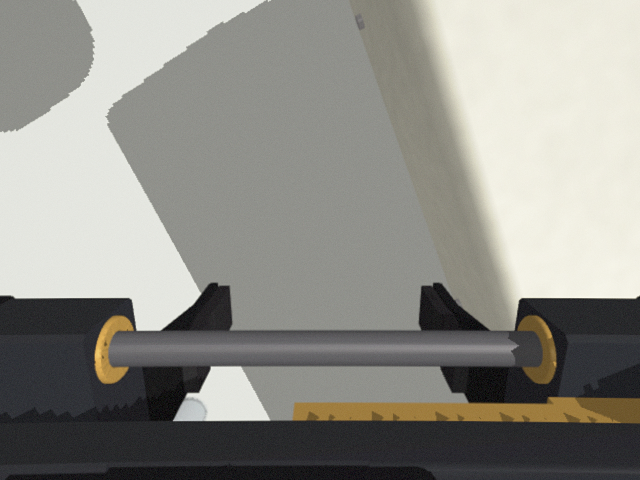

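```bash
cat > h.py <<'E'
from rig import bot
import cv2,numpy as np
from scipy.spatial.transform import Rotation as R
np.set_printoptions(precision=4,suppress=True)
def grab(n):
    s=bot.read_state(); p,d=bot.capture(n); c=bot.get_calibration(n)
    if n=="wrist":
        T=np.eye(4);T[:3,:3]=s["tcp_rot"];T[:3,3]=s["position"];pose=T@c["hand_eye"]
    else: pose=c["pose"]
    return dict(p=p,d=d,K=c["mtx"],k1=c["k1"],pose=pose)
def proj(g,P):
    P=np.atleast_2d(P); C=(P-g["pose"][:3,3])@g["pose"][:3,:3]
    u=C[:,0]/-C[:,2]; v=-C[:,1]/-C[:,2]; f=1+g["k1"]*(u*u+v*v)
    return np.stack([g["K"][0,0]*u*f+g["K"][0,2],g["K"][1,1]*v*f+g["K"][1,2]],1)
def ray(g,uv):
    uv=np.atleast_2d(np.asarray(uv,float))
    a=(uv-[g["K"][0,2],g["K"][1,2]])/g["K"][0,0]; b=a.copy()
    for _ in range(8): b=a/(1+g["k1"]*(b**2).sum(1,keepdims=True))
    return np.c_[b[:,0],-b[:,1],-np.ones(len(b))]@g["pose"][:3,:3].T
def onplane(g,uv,z):
    r=ray(g,uv);o=g["pose"][:3,3]; return o+r*((z-o[2])/r[:,2])[:,None]
def cloud(g):
    v,u=np.mgrid[0:480,0:640]; r=ray(g,np.c_[u.ravel(),v.ravel()])
    P=g["pose"][:3,3]+r*g["d"].ravel()[:,None]; P[g["d"].ravel()==0]=np.nan
    return P.reshape(480,640,3)
def ortho(g,x0,x1,y0,y1,z,s=1000):
    # image up = +x, image left = +y
    H=int((x1-x0)*s);W=int((y1-y0)*s)
    i,j=np.mgrid[0:H,0:W]
    P=np.c_[(x1-i/s).ravel(),(y1-j/s).ravel(),np.full(H*W,z)]
    m=proj(g,P).reshape(H,W,2).astype(np.float32)
    return cv2.remap(g["p"],m[...,0],m[...,1],cv2.INTER_CUBIC)
def grid(im,x0,x1,y0,y1,s,step=0.05):
    im=im.copy()
    for x in np.arange(np.ceil(x0/step)*step,x1,step):
        r=int((x1-x)*s);cv2.line(im,(0,r),(im.shape[1],r),(255,0,0),1);cv2.putText(im,f"{x:.2f}",(0,r),0,.35,(0,0,255))
    for y in np.arange(np.ceil(y0/step)*step,y1,step):
        c=int((y1-y)*s);cv2.line(im,(c,0),(c,im.shape[0]),(255,0,0),1);cv2.putText(im,f"{y:.2f}",(c,10),0,.35,(0,0,255))
    return im
def save(n,im): cv2.imwrite(f"pics/{n}.png",im[:,:,::-1])
def move(target_p,Rt,s=None):
    """shift(mm), rotvec(deg) in tool axes from measured pose"""
    s=s or bot.read_state(); A=s["tcp_rot"]
    print("shift",(A.T@(np.array(target_p)-s["position"])*1000).round(1),"rot",R.from_matrix(A.T@Rt).as_rotvec(degrees=True).round(1))
def down(phi):
    """tool down, z (jaw axis) at world angle phi deg"""
    a=np.radians(phi); z=np.array([np.cos(a),np.sin(a),0]); y=np.array([0,0,-1.]); return np.c_[np.cross(y,z),y,z]
E
python3 - <<'E'
from h import *
g=grab("top")
b=(0.3,0.85,-0.4,0.3)
save("o1",grid(ortho(g,*b,0.01,1100),*b,1100))
P=cloud(g)
for n,uv in dict(plate=(227,262),tis=(340,240),bench=(300,330),cov=(425,250),bar=(438,236)).items(): print(n,P[uv[1],uv[0]])
Z=P[:,:,2]; print("bench z",np.nanmedian(Z[300:340,100:160]))
E
```

```text
plate [0.4838 0.2287 0.0058]
tis [ 0.5413 -0.089   0.0019]
bench [0.2933 0.0273 0.0005]
cov [ 0.5083 -0.3297  0.0038]
bar [ 0.5411 -0.3575  0.046 ]
bench z 0.00018339779486753471
```

View pics/o1.png

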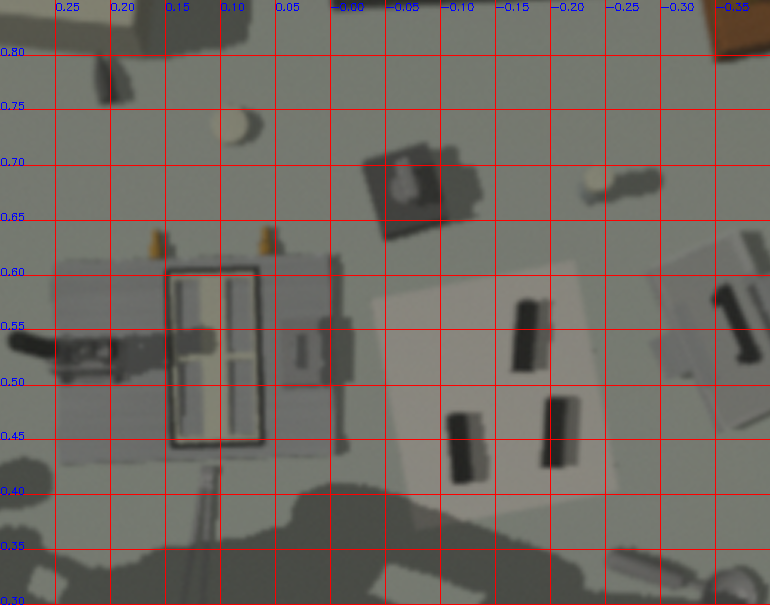

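Run:
```python
from h import *
move([0.49,0.10,0.28],down(90))
```

```text
shift [ 413.6  -35.7 -343.5] rot [  0.1 -22.7  -0. ]
```

jog_arm --motion '[414, -36, -343, 0, -22.7, 0, 414, -36, -343, 0, -22.7, 0, 414, -36, -343, 0, -22.7, 0, 414, -36, -343, 0, -22.7, 0, 414, -36, -343, 0, -22.7, 0, 414, -36, -343, 0, -22.7, 0, 414, -36, -343, 0, -22.7, 0, 414, -36, -343, 0, -22.7, 0, 414, -36, -343, 0, -22.7, 0, 414, -36, -343, 0, -22.7, 0, 414, -36, -343, 0, -22.7, 0, 414, -36, -343, 0, -22.7, 0]'

```text
time_s: 1.7
position: [0.4897, 0.1017, 0.2803]
tcp_rot: [[1.0, -0.001, -0.002], [0.002, 0.0, 1.0], [-0.001, -1.0, 0.0]]
force: [0.0, -0.1, -0.3]
opening: 0.997
```

Run:
```python
from h import *
s=bot.read_state();print(s["time_s"],s["position"],s["tcp_rot"][:,2],s["qvel"])
g=grab("wrist");save("w1",g["p"])
import pickle;pickle.dump(g,open("w1.pkl","wb"))
```

```text
1.7 [0.4897 0.1017 0.2803] [-0.0021  1.      0.0003] [ 0.3013 -0.1072 -0.175  -0.1133 -0.0896 -0.0467]
```

View pics/w1.png

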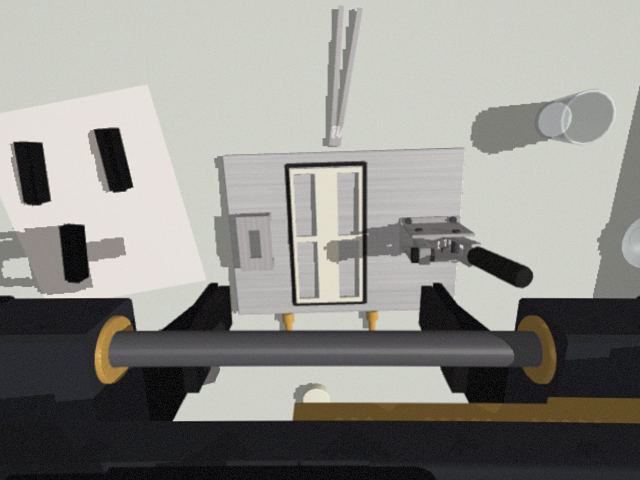

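Run:
```python
from h import *
import pickle;g=pickle.load(open("w1.pkl","rb"))
b=(0.40,0.65,-0.03,0.29);s=2400
save("o2",grid(ortho(g,*b,0.010,s),*b,s,0.02))
P=cloud(g)
for uv in [(270,300),(304,200),(330,200),(430,300),(250,180)]: print(uv,P[uv[1],uv[0]])
```

```text
(270, 300) [0.602  0.0384 0.0097]
(304, 200) [0.4843 0.0796 0.0093]
(330, 200) [0.4833 0.1077 0.0148]
(430, 300) [0.4798 0.1456 0.2747]
(250, 180) [0.463  0.0223 0.0088]
```

View pics/o2.png

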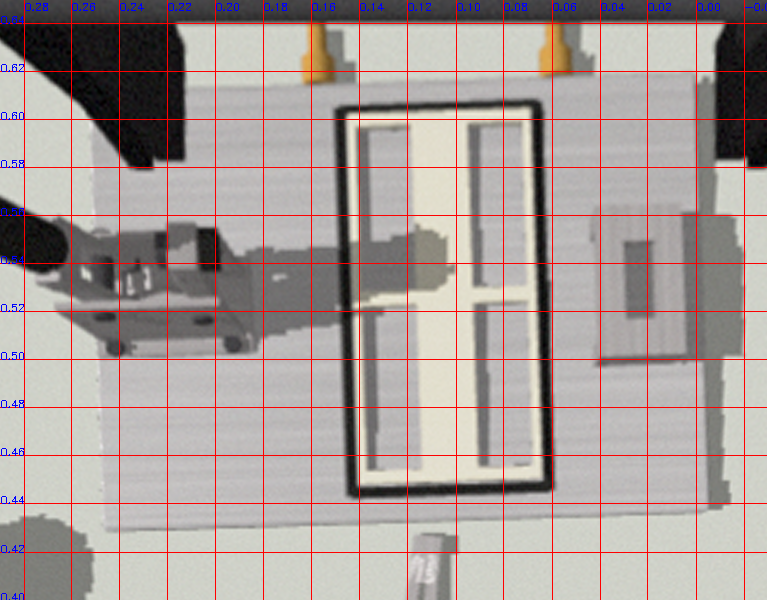

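```bash
cat >> h.py <<'E'
YAW=1.75; BO=np.array([0.5256,0.105,0.])
RB=R.from_euler('z',YAW,degrees=True).as_matrix()
def b2w(p): return BO+RB@np.array(p)
E
python3 - <<'E'
from h import *
import pickle;g=pickle.load(open("w1.pkl","rb"))
P=cloud(g).reshape(-1,3); B=(P-BO)@RB
for src,B in [("w",B),("t",(cloud(grab("top")).reshape(-1,3)-BO)@RB)]:
  for z0 in np.arange(0.02,0.17,0.01):
    m=(B[:,1]>0.05)&(B[:,1]<0.2)&(abs(B[:,0])<0.08)&(B[:,2]>z0)&(B[:,2]<z0+0.01)
    m&=(B[:,2]<0.2)
    if m.sum()>3: print(src,z0.round(2),m.sum(),np.percentile(B[m,0],[2,98]),np.percentile(B[m,1],[2,98]))
E
```

```text
w 0.02 162 [-0.015   0.0107] [0.0822 0.1403]
w 0.03 192 [-0.0149  0.0112] [0.0823 0.1409]
w 0.04 351 [-0.0164  0.0106] [0.0823 0.1389]
w 0.05 469 [-0.0167  0.0106] [0.0823 0.1381]
w 0.06 488 [-0.015   0.0131] [0.0839 0.1385]
w 0.07 161 [-0.0118  0.0092] [0.0779 0.1343]
w 0.08 570 [-0.0117  0.0092] [0.0775 0.1368]
w 0.09 151 [-0.0096  0.0052] [0.1256 0.1372]
w 0.1 166 [-0.0098  0.0057] [0.1286 0.1412]
w 0.11 190 [-0.0097  0.0061] [0.1311 0.1441]
w 0.12 226 [-0.0096  0.0071] [0.1338 0.148 ]
w 0.13 257 [-0.0097  0.0068] [0.1366 0.1505]
w 0.14 439 [-0.0085  0.0067] [0.14   0.1558]
```

Run:
```python
from h import *
move([0.46,-0.16,0.20],down(90))
```

```text
shift [ -30.5   80.5 -261.7] rot [-0.   0.1 -0. ]
```

jog_arm --motion '[-30, 80, -262, 0, 0, 0, -30, 80, -262, 0, 0, 0, -30, 80, -262, 0, 0, 0, -30, 80, -262, 0, 0, 0, -30, 80, -262, 0, 0, 0, -30, 80, -262, 0, 0, 0, -30, 80, -262, 0, 0, 0]'

```text
time_s: 2.68
position: [0.4608, -0.1602, 0.2007]
tcp_rot: [[1.0, -0.0, -0.001], [0.001, 0.001, 1.0], [-0.0, -1.0, 0.001]]
force: [-0.6, 0.2, 0.2]
opening: 1.0
```

Run:
```python
from h import *
s=bot.read_state();print(s["time_s"],s["position"],s["qvel"])
g=grab("wrist");save("w2",g["p"])
import pickle;pickle.dump(g,open("w2.pkl","wb"))
b=(0.36,0.62,-0.27,-0.05);S=2400
save("o3",grid(ortho(g,*b,0.0165,S),*b,S,0.02))
P=cloud(g)
# rim mask by color & depth
Z=P[...,2]; m=((g["p"].max(2)<60)&(Z<0.03)&(Z>0.0)).astype(np.uint8)
m[310:]=0
m=cv2.morphologyEx(m,cv2.MORPH_OPEN,np.ones((3,3)))
n,l,st,c=cv2.connectedComponentsWithStats(m)
for i in range(1,n):
    if st[i,4]>300:
        Q=P[l==i]; print(st[i],c[i],np.percentile(Q[:,2],[5,50,95]))
```

```text
2.675 [ 0.4608 -0.1602  0.2007] [ 0.94   -0.5327  0.0406 -0.1734  0.0215 -0.1617]
[ 361  164   25   75 1537] [373.188  200.7977] [0.0037 0.0058 0.0177]
[ 265  181   22   74 1491] [275.0154 216.3776] [0.0037 0.0057 0.0176]
[564 204  51  94 575] [579.1165 241.5565] [0.0098 0.011  0.0122]
[298 275  20  35 627] [307.4514 291.9841] [0.0036 0.0054 0.0175]
```

View pics/w2.png

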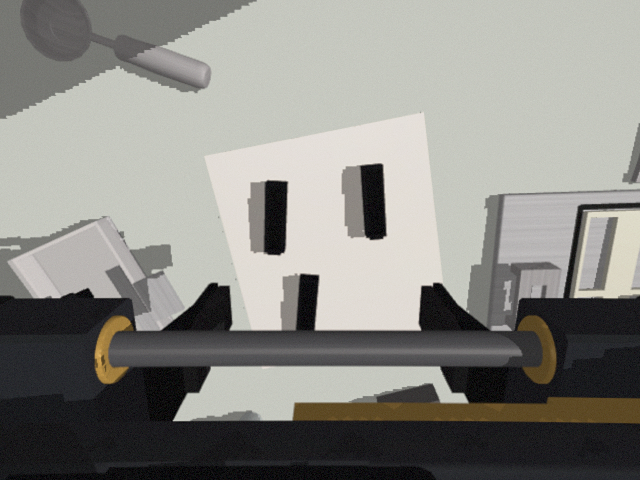

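View pics/o3.png

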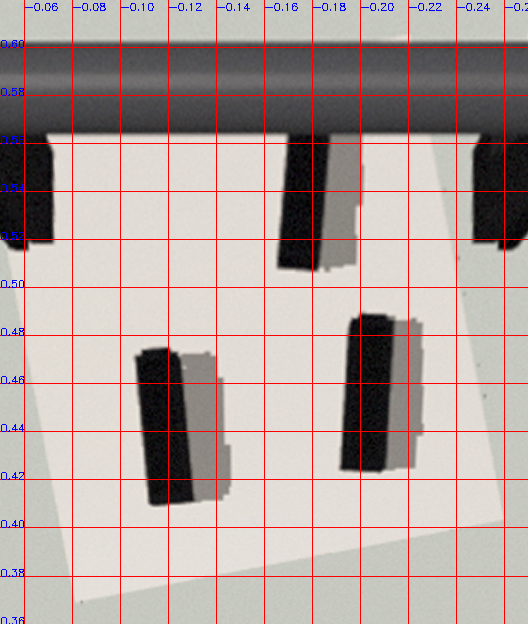

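```bash
cat >> h.py <<'E'
from scipy.optimize import minimize
def boxhull(g,x,y,yaw,L,W,z0,z1):
    c=np.array([[sx*L/2,sy*W/2] for sx in(-1,1) for sy in(-1,1)]); a=np.radians(yaw)
    c=c@np.array([[np.cos(a),np.sin(a)],[-np.sin(a),np.cos(a)]])+[x,y]
    P=np.r_[np.c_[c,np.full(4,z0)],np.c_[c,np.full(4,z1)]]
    return cv2.convexHull(proj(g,P).astype(np.float32))
def fitbox(g,mask,init,L,W,z0,z1,valid=None):
    m=cv2.GaussianBlur(mask.astype(np.float32),(0,0),.8)
    cx,cy=proj(g,[[init[0],init[1],z1]])[0]
    w=np.zeros_like(m); cv2.circle(w,(int(cx),int(cy)),90,1,-1)
    if valid is not None: w*=valid
    def cost(q):
        h=boxhull(g,q[0],q[1],q[2],L,W,z0,z1)
        im=np.zeros(m.shape,np.uint8); cv2.fillPoly(im,[np.round(h*16).astype(np.int32)],255,lineType=cv2.LINE_AA,shift=4)
        return (w*abs(im/255.-m)).sum()
    best=None
    for k in range(2):
        x0=np.array(init if best is None else best.x,float)
        s=np.array([x0]+[x0+d for d in np.diag([.006/(1+3*k),.006/(1+3*k),6/(1+3*k)])])
        best=minimize(cost,x0,method='Nelder-Mead',options=dict(initial_simplex=s,xatol=1e-5,fatol=1e-3,maxiter=400))
    return best.x,best.fun
def boats(g,inits,z=0.0015,vmax=None):
    m=(g["p"].max(2)<60); valid=np.ones(m.shape,np.float32)
    if vmax: valid[vmax:]=0
    n,l,st,c=cv2.connectedComponentsWithStats(m.astype(np.uint8)); out=[]
    for i in inits:
        cx,cy=proj(g,[[i[0],i[1],z+.008]])[0]
        k=l[int(cy),int(cx)]
        q,f=fitbox(g,(l==k)&(k>0),i,.062,.018,z,z+.015,valid); out.append(q); print("boat",q,"cost",round(f,1),"area",st[k,4])
    return out
E
python3 - <<'E'
from h import *
import pickle;g=pickle.load(open("w2.pkl","rb"))
I=[(0.442,-0.122,7),(0.456,-0.202,-4),(0.543,-0.178,-4)]
boats(g,I,vmax=325)
g=pickle.load(open("w1.pkl","rb"));boats(g,I)
g=grab("top"); boats(g,I)
E
```

```text
boat [ 0.4435 -0.1177  6.5965] cost 234.0 area 1542
boat [ 0.4574 -0.2035 -4.2369] cost 234.4 area 1505
boat [ 0.5458 -0.1771 -4.2578] cost 693.6 area 75565
boat [ 0.4435 -0.1177  6.2304] cost 218.7 area 1462
boat [ 0.4572 -0.2035 -2.2456] cost 223.1 area 1644
boat [ 0.5452 -0.1765 -5.3989] cost 171.5 area 1360
boat [ 0.4431 -0.1201  8.7807] cost 194.3 area 279602
boat [ 0.4864 -0.2396 -7.5455] cost 8469.7 area 21864
boat [ 0.538  -0.2067  7.3333] cost 6078.1 area 21864
```

```bash
cat >> h.py <<'E'
def boatpick(q,off,z):
    a=np.radians(q[2]); return [q[0]+off*np.cos(a),q[1]+off*np.sin(a),z],down(90+q[2])
E
python3 - <<'E'
from h import *
for z in (0.08,0.0325): move(*boatpick((0.4435,-0.1177,6.4),-0.015,z))
E
```

```text
shift [-32.3 121.   40.7] rot [-0.  -6.3  0. ]
shift [-32.4 168.5  40.7] rot [-0.  -6.3  0. ]
```

jog_arm --motion '[-32, 121, 41, 0, -6.3, 0, -32, 121, 41, 0, -6.3, 0, -32, 121, 41, 0, -6.3, 0, -32, 121, 41, 0, -6.3, 0]' --gripper 0.5

```text
time_s: 3.28
position: [0.4303, -0.1207, 0.0803]
tcp_rot: [[0.994, 0.002, -0.112], [0.112, -0.001, 0.994], [0.002, -1.0, -0.001]]
force: [0.7, 0.2, 0.1]
opening: 0.629
```

Run:
```python
from h import *
g=grab("wrist");save("w3",g["p"])
boats(g,[(0.4435,-0.1177,6.4)],vmax=325)
move(*boatpick((0.4435,-0.1177,6.4),-0.015,0.0325))
```

```text
boat [ 0.4434 -0.1176  5.8847] cost 2343.0 area 25375
shift [-2.5 48.5  2.5] rot [ 0.2 -0.   0.2]
```

View pics/w3.png

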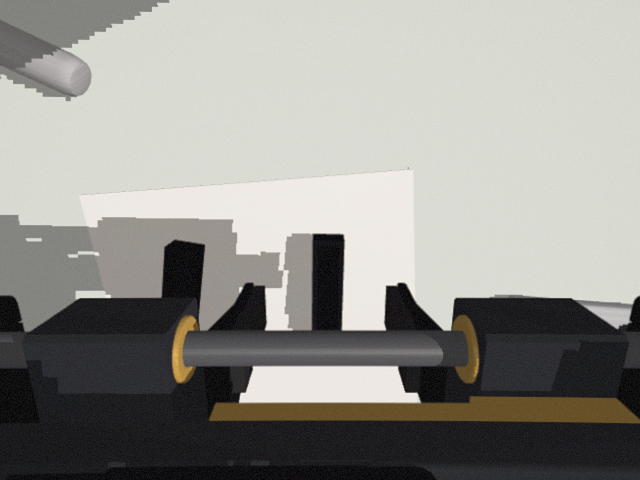

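jog_arm --motion '[-1, 30, 1, 0, 0, 0, -1, 48, 1, 0, 0, 0, -1, 48, 1, 0, 0, 0, -1, 48, 1, 0, 0, 0]'

```text
time_s: 3.82
position: [0.4293, -0.1206, 0.0331]
tcp_rot: [[0.994, 0.004, -0.11], [0.11, -0.002, 0.994], [0.003, -1.0, -0.002]]
force: [-1.5, -0.5, -0.1]
opening: 0.501
```

Run:
```python
from h import *
move(*boatpick((0.4435,-0.1177,6.4),-0.015,0.0325))
```

```text
shift [-0.5  0.6  1.3] rot [ 0.1 -0.1  0.2]
```

jog_arm --motion '[0, 0, 1, 0, 0, 0, 0, 0, 1, 0, 0, 0, 0, 0, 1, 0, 0, 0, 0, 0, 1, 0, 0, 0, 0, 0, 1, 0, 0, 0]' --gripper 0

```text
time_s: 4.45
position: [0.4277, -0.1186, 0.0318]
tcp_rot: [[0.994, 0.0, -0.11], [0.11, -0.0, 0.994], [0.0, -1.0, -0.0]]
force: [0.1, 0.8, 4.7]
opening: 0.206
```

Run:
```python
from h import *
s=bot.read_state();print(s["opening"]*87,s["force"])
c=b2w([-.037-.015,-.023,0])
for z in (0.09,0.09,0.0425): move([c[0],c[1],z],down(90+YAW))
```

```text
17.89927866053715 [0.1264 0.8393 4.6725]
shift [ 68.3 -58.3 192.7] rot [0.  4.6 0. ]
shift [ 68.3 -58.3 192.7] rot [0.  4.6 0. ]
shift [ 68.3 -10.8 192.7] rot [0.  4.6 0. ]
```

jog_arm --motion '[0, -20, 0, 0, 0, 0, 0, -50, 0, 0, 0, 0, 10, -58, 30, 0, 1, 0, 24, -58, 70, 0, 2, 0, 42, -58, 120, 0, 3, 0, 56, -58, 160, 0, 4, 0, 65, -58, 183, 0, 4.6, 0, 68, -58, 193, 0, 4.6, 0, 68, -58, 193, 0, 4.6, 0, 68, -58, 193, 0, 4.6, 0]'

```text
time_s: 5.7
position: [0.4735, 0.0799, 0.0894]
tcp_rot: [[1.0, -0.001, -0.029], [0.029, -0.0, 1.0], [-0.001, -1.0, -0.0]]
force: [0.1, 0.7, -0.9]
opening: 0.195
```

Run:
```python
from h import *
g=grab("wrist");save("w4",g["p"])
c=b2w([-.037-.015,-.023,0])
for z in (0.0425,): move([c[0],c[1],z],down(90+YAW))
```

```text
shift [ 0.7 47.   0.6] rot [ 0.  -0.1 -0. ]
```

View pics/w4.png

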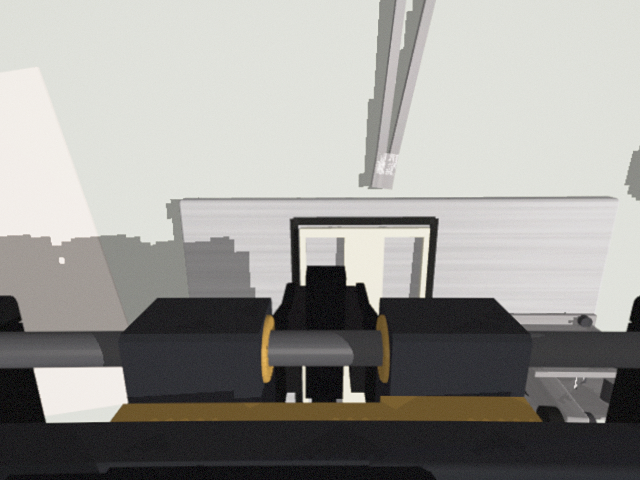

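jog_arm --motion '[1, 20, 1, 0, 0, 0, 1, 36, 1, 0, 0, 0, 1, 42, 1, 0, 0, 0, 1, 45, 1, 0, 0, 0, 1, 47, 1, 0, 0, 0, 1, 47, 1, 0, 0, 0]'

```text
time_s: 6.5
position: [0.475, 0.0817, 0.0428]
tcp_rot: [[1.0, 0.001, -0.03], [0.03, -0.0, 1.0], [0.001, -1.0, -0.0]]
force: [0.4, -0.2, -0.4]
opening: 0.202
```

Run:
```python
from h import *
g=grab("wrist");save("w5",g["p"][180:420,200:440].repeat(2,0).repeat(2,1))
c=b2w([-.037-.015,-.023,0])
move([c[0],c[1],.0425],down(90+YAW))
```

```text
shift [-0.7  0.3 -1.3] rot [ 0. -0.  0.]
```

View pics/w5.png

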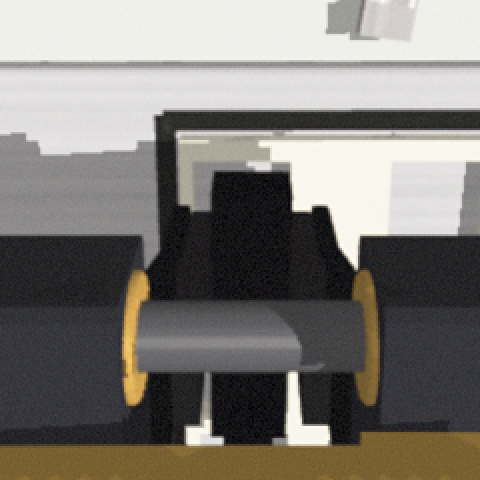

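jog_arm --motion '[-0.5, 0, -1.4, 0, 0, 0, -0.5, 0.5, -1.4, 0, 0, 0, -0.5, 0.8, -1.4, 0, 0, 0]'

```text
time_s: 6.92
position: [0.4744, 0.0803, 0.0418]
tcp_rot: [[1.0, 0.0, -0.03], [0.03, -0.0, 1.0], [0.0, -1.0, -0.0]]
force: [-0.0, -0.6, -0.0]
opening: 0.199
```

jog_arm --motion '[-0.5, 0.8, -1.4, 0, 0, 0, -0.5, 0.8, -1.4, 0, 0, 0, -0.5, 0.8, -1.4, 0, 0, 0]' --gripper 0.36

```text
time_s: 7.3
position: [0.4739, 0.0789, 0.0409]
tcp_rot: [[1.0, 0.0, -0.03], [0.03, -0.0, 1.0], [0.0, -1.0, -0.0]]
force: [-0.8, -0.2, -0.4]
opening: 0.349
```

Run:
```python
from h import *
g=grab("wrist");save("w6",g["p"][180:420,200:440].repeat(2,0).repeat(2,1))
```

```text
(no output)
```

View pics/w6.png

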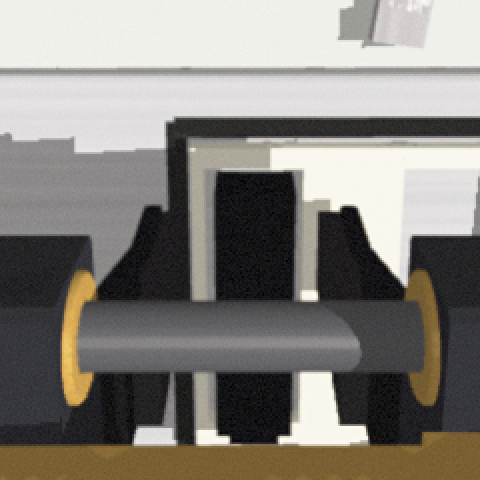

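jog_arm --motion '[0, -20, 0, 0, 0, 0, 0, -60, 0, 0, 0, 0, 0, -120, -50, 0, 0, 0, 10, -180, -110, 0, 0, 0, 10, -200, -150, 0, 0, 0, 10, -200, -150, 0, 0, 0, 10, -200, -150, 0, 0, 0]' --gripper 0.5

```text
time_s: 8.22
position: [0.4883, -0.0711, 0.2411]
tcp_rot: [[1.0, 0.001, -0.028], [0.028, 0.0, 1.0], [0.001, -1.0, 0.0]]
force: [-0.6, 0.5, -0.2]
opening: 0.5
```

Run:
```python
from h import *
g=grab("wrist");save("w7",g["p"])
boats(g,[(0.4573,-0.2035,-3),(0.5452,-0.1767,-5)],vmax=325)
boats(g,[b2w([-.037,-.023,0])[:2].tolist()+[YAW]],z=0.01,vmax=325); print(b2w([-.037,-.023,0]))
```

```text
boat [ 0.4572 -0.2034 -4.1437] cost 200.8 area 1540
boat [ 0.5455 -0.177  -5.1521] cost 213.6 area 1192
boat [0.4893 0.0806 2.2262] cost 213.1 area 1560
[0.4893 0.0809 0.    ]
```

View pics/w7.png

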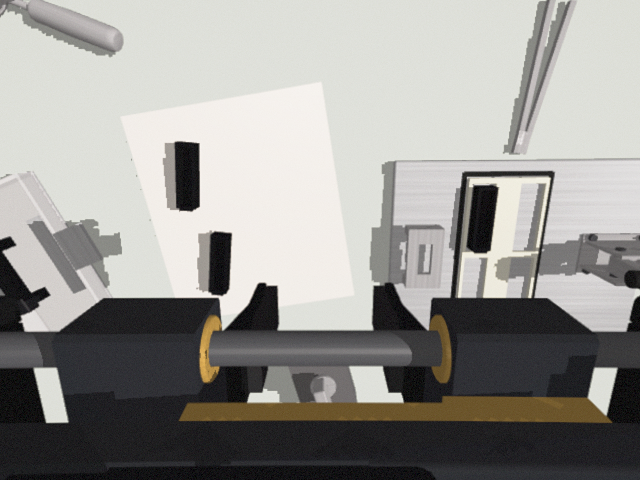

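Run:
```python
from h import *
q=(0.5455,-0.177,-5)
for z in (0.08,0.0325): move(*boatpick(q,0.015,z))
```

```text
shift [  70.2  159.7 -110.8] rot [-0.1  6.7 -0.1]
shift [  70.3  207.2 -110.8] rot [-0.1  6.7 -0.1]
```

jog_arm --motion '[35, 50, -55, 0, 3, 0, 70, 100, -111, 0, 6.7, 0, 70, 150, -111, 0, 6.7, 0, 70, 160, -111, 0, 6.7, 0, 70, 160, -111, 0, 6.7, 0, 70, 160, -111, 0, 6.7, 0]'

```text
time_s: 9.02
position: [0.5613, -0.1778, 0.0808]
tcp_rot: [[0.996, -0.001, 0.085], [-0.085, 0.001, 0.996], [-0.001, -1.0, 0.001]]
force: [0.7, -0.8, 0.6]
opening: 0.498
```

Run:
```python
from h import *
q=(0.5455,-0.177,-5)
g=grab("wrist");boats(g,[q],vmax=300)
for z in (0.0325,): move(*boatpick(q,0.015,z))
save("w8",g["p"])
```

```text
boat [ 0.545  -0.1772 -4.3054] cost 370.5 area 3440
shift [-1.4 49.2 -0.2] rot [-0.   0.1  0. ]
```

View pics/w8.png

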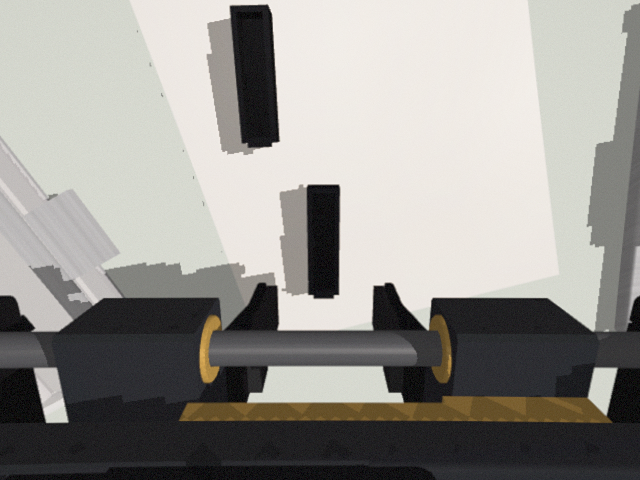

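jog_arm --motion '[-1, 30, 0, 0, 0, 0, -1, 48, 0, 0, 0, 0, -1, 48.5, 0, 0, 0, 0, -1, 48.5, 0, 0, 0, 0]'

```text
time_s: 9.57
position: [0.5612, -0.1796, 0.0332]
tcp_rot: [[0.996, 0.001, 0.087], [-0.087, -0.001, 0.996], [0.001, -1.0, -0.001]]
force: [-0.2, 0.4, 0.7]
opening: 0.502
```

jog_arm --motion '[-1, 0, 0, 0, 0, 0, -1, 0, 0, 0, 0, 0, -1, 0, 0, 0, 0, 0, -1, 0, 0, 0, 0, 0, -1, 0, 0, 0, 0, 0]' --gripper 0

```text
time_s: 10.2
position: [0.5599, -0.1794, 0.0327]
tcp_rot: [[0.996, 0.0, 0.087], [-0.087, -0.0, 0.996], [0.0, -1.0, -0.0]]
force: [-0.8, -0.1, 2.2]
opening: 0.201
```

Run:
```python
from h import *
s=bot.read_state();print(s["opening"]*87,s["force"],s["position"])
off=(s["position"][:2]-[.5455,-.177]);print(np.linalg.norm(off))
c=b2w([.037+.0155,-.023,0])
for z in (0.09,0.0425): move([c[0],c[1],z],down(90+YAW))
```

```text
17.451228562140987 [-0.8393 -0.0587  2.1508] [ 0.5599 -0.1794  0.0327]
0.01457862615956891
shift [ -4.  -57.3 263.7] rot [ 0.  -6.7  0. ]
shift [ -4.   -9.8 263.7] rot [ 0.  -6.7  0. ]
```

jog_arm --motion '[0, -20, 0, 0, 0, 0, 0, -50, 0, 0, 0, 0, -1, -57, 40, 0, -1, 0, -2, -57, 90, 0, -2, 0, -3, -57, 140, 0, -4, 0, -4, -57, 190, 0, -5, 0, -5, -57, 235, 0, -6.7, 0, -5, -57, 264, 0, -6.7, 0, -5, -57, 264, 0, -6.7, 0, -5, -57, 264, 0, -6.7, 0, -5, -57, 264, 0, -6.7, 0]'

```text
time_s: 11.58
position: [0.5777, 0.0828, 0.0893]
tcp_rot: [[1.0, -0.0, -0.029], [0.029, -0.0, 1.0], [-0.0, -1.0, -0.0]]
force: [-0.6, -0.8, -1.3]
opening: 0.201
```

Run:
```python
from h import *
c=b2w([.037+.0146,-.023,0])
for z in (0.0415,): move([c[0],c[1],z],down(90+YAW))
```

```text
shift [ 0.2 47.8  0.8] rot [ 0.  -0.1 -0. ]
```

jog_arm --motion '[0, 20, 0.5, 0, 0, 0, 0, 36, 0.5, 0, 0, 0, 0, 42, 0.5, 0, 0, 0, 0, 45, 0.5, 0, 0, 0, 0, 45, 0.5, 0, 0, 0]'

```text
time_s: 12.2
position: [0.5778, 0.0845, 0.0445]
tcp_rot: [[1.0, 0.0, -0.03], [0.03, -0.0, 1.0], [0.0, -1.0, -0.0]]
force: [0.2, 0.7, -0.1]
opening: 0.198
```

Run:
```python
from h import *
c=b2w([.037+.0146,-.023,0])
for z in (0.0415,): move([c[0],c[1],z],down(90+YAW))
g=grab("wrist");save("w9",g["p"][180:420,200:440].repeat(2,0).repeat(2,1))
```

```text
shift [ 0.1  3.  -0.9] rot [ 0. -0.  0.]
```

View pics/w9.png

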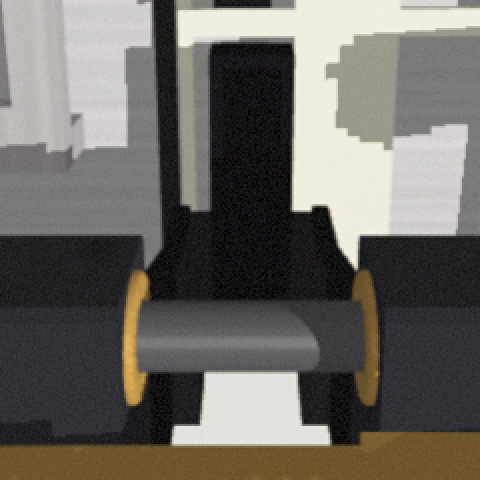

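jog_arm --motion '[0, 0, -1.2, 0, 0, 0, 0, 1.5, -1.2, 0, 0, 0, 0, 3, -1.2, 0, 0, 0, 0, 3, -1.2, 0, 0, 0]'

```text
time_s: 12.75
position: [0.5776, 0.0834, 0.0413]
tcp_rot: [[1.0, -0.0, -0.03], [0.03, 0.0, 1.0], [-0.0, -1.0, 0.0]]
force: [-0.4, -0.2, -0.2]
opening: 0.198
```

jog_arm --motion '[0, 0, 0, 0, 0, 0, 0, 0, 0, 0, 0, 0, 0, 0, 0, 0, 0, 0]' --gripper 0.36

```text
time_s: 13.12
position: [0.5777, 0.0834, 0.0415]
tcp_rot: [[1.0, 0.0, -0.03], [0.03, -0.0, 1.0], [0.0, -1.0, -0.0]]
force: [-0.0, -0.9, -0.0]
opening: 0.346
```

Run:
```python
from h import *
g=grab("wrist");save("w10",g["p"][180:420,200:440].repeat(2,0).repeat(2,1))
```

```text
(no output)
```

View pics/w10.png

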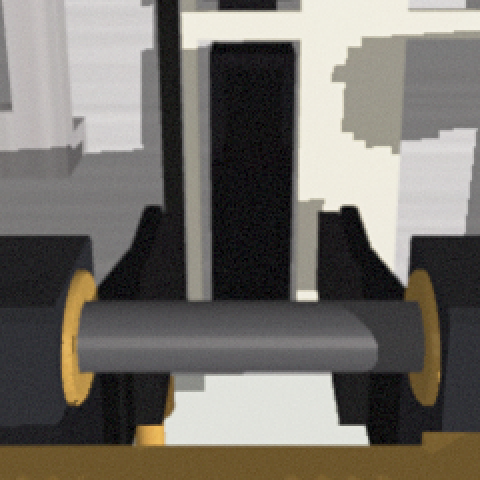

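Centred in the nest. Now lift and go look at the last boat.

jog_arm --motion '[0, -20, 0, 0, 0, 0, 0, -60, 0, 0, 0, 0, -30, -120, -50, 0, 0, 0, -60, -160, -110, 0, 0, 0, -85, -180, -160, 0, 0, 0, -85, -180, -160, 0, 0, 0, -85, -180, -160, 0, 0, 0]' --gripper 0.5

```text
time_s: 14.05
position: [0.4975, -0.0809, 0.2228]
tcp_rot: [[1.0, 0.003, -0.026], [0.026, -0.001, 1.0], [0.003, -1.0, -0.001]]
force: [-0.7, 0.7, -0.6]
opening: 0.501
```

Run:
```python
from h import *
g=grab("wrist");save("w11",g["p"])
q=boats(g,[(0.4572,-0.2034,-4)],vmax=325)[0]
for k in(-1,1):boats(g,[b2w([.037*k,-.023,0])[:2].tolist()+[YAW]],z=0.01,vmax=325); print(b2w([.037*k,-.023,0]))
for z in (0.08,0.0325): move(*boatpick(q,-0.016,z))
```

```text
boat [ 0.4571 -0.2038 -4.295 ] cost 221.5 area 1724
boat [0.4898 0.0812 1.9183] cost 230.7 area 1814
[0.4893 0.0809 0.    ]
boat [0.5654 0.0845 1.8926] cost 3458.9 area 80446
[0.5633 0.0831 0.    ]
shift [ -59.9  141.9 -121.3] rot [0.  5.9 0.1]
shift [ -60.   189.4 -121.3] rot [0.  5.9 0.1]
```

View pics/w11.png

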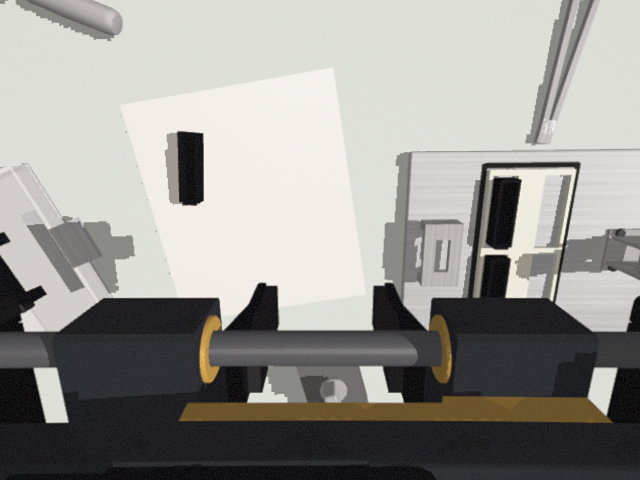

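jog_arm --motion '[-30, 50, -60, 0, 3, 0, -60, 100, -121, 0, 5.9, 0, -60, 140, -121, 0, 5.9, 0, -60, 142, -121, 0, 5.9, 0, -60, 142, -121, 0, 5.9, 0, -60, 142, -121, 0, 5.9, 0]'

```text
time_s: 14.85
position: [0.4425, -0.2011, 0.0806]
tcp_rot: [[0.997, 0.002, 0.071], [-0.071, -0.001, 0.997], [0.002, -1.0, -0.001]]
force: [-0.6, -0.3, 0.1]
opening: 0.498
```

Run:
```python
from h import *
q=(0.4572,-0.2036,-4.2)
g=grab("wrist");boats(g,[q],vmax=300)
for z in (0.0325,): move(*boatpick(q,-0.016,z))
save("w12",g["p"])
```

```text
boat [ 0.4578 -0.2034 -2.5207] cost 183.7 area 2850
shift [-1.3 48.4 -1.2] rot [0.1 0.1 0.1]
```

View pics/w12.png

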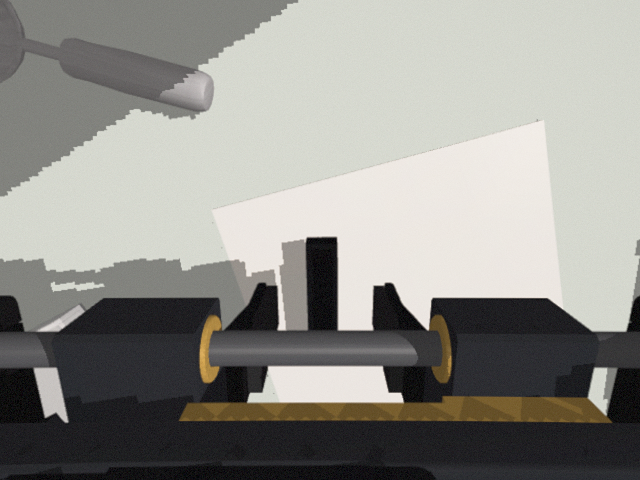

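jog_arm --motion '[-1, 30, -1, 0, 0, 0, -1, 48, -1, 0, 0, 0, -1, 48, -1, 0, 0, 0, -1, 48, -1, 0, 0, 0]'

```text
time_s: 15.4
position: [0.4411, -0.2028, 0.0327]
tcp_rot: [[0.997, 0.002, 0.072], [-0.072, -0.001, 0.997], [0.002, -1.0, -0.001]]
force: [-0.0, -0.0, -0.3]
opening: 0.5
```

jog_arm --motion '[0, 0, 0, 0, 0, 0, 0, 0, 0, 0, 0, 0, 0, 0, 0, 0, 0, 0, 0, 0, 0, 0, 0, 0, 0, 0, 0, 0, 0, 0]' --gripper 0

```text
time_s: 16.02
position: [0.4402, -0.2029, 0.0317]
tcp_rot: [[0.997, 0.0, 0.073], [-0.073, -0.0, 0.997], [0.0, -1.0, -0.0]]
force: [-0.9, 1.6, 3.7]
opening: 0.197
```

Run:
```python
from h import *
s=bot.read_state();print(s["opening"]*87,s["force"],s["position"])
off=(s["position"][:2]-[.4574,-.2035]);n=np.linalg.norm(off);print(n)
c=b2w([-.037-n,.023,0])
for z in (0.11,0.0415): move([c[0],c[1],z],down(90+YAW))
```

```text
17.170488688816242 [-0.8525  1.6018  3.7386] [ 0.4402 -0.2029  0.0317]
0.017186298982053698
shift [  6.4 -78.4 330.6] rot [ 0.  -5.9  0. ]
shift [  6.4  -9.9 330.6] rot [ 0.  -5.9  0. ]
```

jog_arm --motion '[0, -20, 0, 0, 0, 0, 0, -60, 0, 0, 0, 0, 1, -78, 40, 0, -1, 0, 2, -78, 90, 0, -2, 0, 3, -78, 140, 0, -3, 0, 4, -78, 190, 0, -4, 0, 5, -78, 240, 0, -5, 0, 6, -78, 285, 0, -5.9, 0, 6, -78, 315, 0, -5.9, 0, 6, -78, 331, 0, -5.9, 0, 6, -78, 331, 0, -5.9, 0, 6, -78, 331, 0, -5.9, 0, 6, -78, 331, 0, -5.9, 0]'

```text
time_s: 17.65
position: [0.4703, 0.1258, 0.1094]
tcp_rot: [[1.0, -0.0, -0.028], [0.028, -0.0, 1.0], [-0.0, -1.0, -0.0]]
force: [-0.1, -0.4, -0.9]
opening: 0.2
```

Run:
```python
from h import *
c=b2w([-.037-.0172,.023,0])
for z in (0.0415,): move([c[0],c[1],z],down(90+YAW))
```

```text
shift [ 0.5 67.9  0.5] rot [ 0.  -0.1 -0. ]
```

jog_arm --motion '[0.5, 30, 0.5, 0, 0, 0, 0.5, 55, 0.5, 0, 0, 0, 0.5, 62, 0.5, 0, 0, 0, 0.5, 65, 0.5, 0, 0, 0, 0.5, 65, 0.5, 0, 0, 0]'

```text
time_s: 18.27
position: [0.4711, 0.1272, 0.0449]
tcp_rot: [[1.0, 0.001, -0.03], [0.03, 0.0, 1.0], [0.001, -1.0, 0.0]]
force: [0.8, 1.1, 0.7]
opening: 0.199
```

Run:
```python
from h import *
c=b2w([-.037-.0172,.023,0])
for z in (0.0415,): move([c[0],c[1],z],down(90+YAW))
g=grab("wrist");save("w13",g["p"][180:420,200:440].repeat(2,0).repeat(2,1))
```

```text
shift [-0.4  3.4 -0.9] rot [-0.  -0.   0.1]
```

View pics/w13.png

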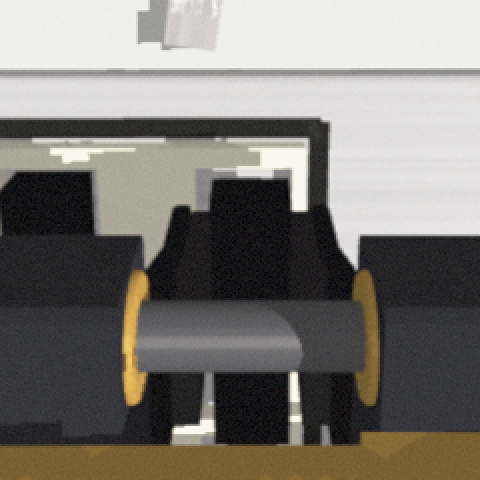

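jog_arm --motion '[0, 0, -1.3, 0, 0, 0, 0, 1.5, -1.3, 0, 0, 0, 0, 3.2, -1.3, 0, 0, 0, 0, 3.2, -1.3, 0, 0, 0]'

```text
time_s: 18.82
position: [0.4706, 0.1262, 0.0412]
tcp_rot: [[1.0, -0.0, -0.03], [0.03, 0.0, 1.0], [-0.0, -1.0, 0.0]]
force: [-0.5, -0.6, 0.2]
opening: 0.203
```

jog_arm --motion '[0, 0, 0, 0, 0, 0, 0, 0, 0, 0, 0, 0, 0, 0, 0, 0, 0, 0]' --gripper 0.36

```text
time_s: 19.2
position: [0.4708, 0.1261, 0.0413]
tcp_rot: [[1.0, 0.0, -0.03], [0.03, 0.0, 1.0], [0.0, -1.0, 0.0]]
force: [0.3, -0.1, -0.9]
opening: 0.348
```

Run:
```python
from h import *
g=grab("wrist");save("w14",g["p"][180:420,200:440].repeat(2,0).repeat(2,1))
```

```text
(no output)
```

View pics/w14.png

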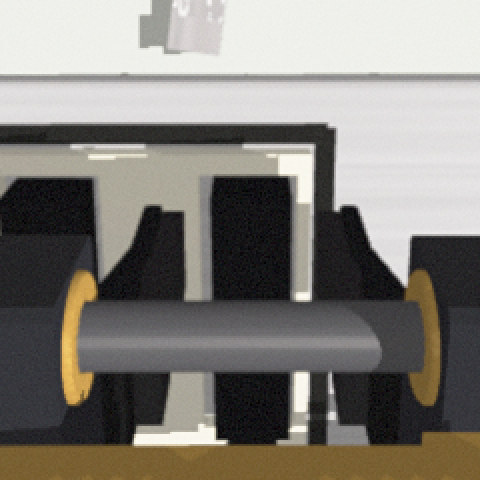

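jog_arm --motion '[0, -30, 0, 0, 0, 0, 0, -80, 0, 0, 0, 0, 0, -130, 0, 0, 0, 0, 0, -180, -20, 0, 0, 0, 0, -220, -30, 0, 0, 0, 0, -220, -30, 0, 0, 0, 0, -220, -30, 0, 0, 0]'

```text
time_s: 20.12
position: [0.4708, 0.0963, 0.2606]
tcp_rot: [[1.0, -0.002, -0.03], [0.03, 0.0, 1.0], [-0.002, -1.0, 0.0]]
force: [0.4, 0.4, -0.3]
opening: 0.36
```

Run:
```python
from h import *
g=grab("wrist");save("w15",g["p"])
import pickle;pickle.dump(g,open("w15.pkl","wb"))
for k in((-1,-1),(1,-1),(-1,1)):
  t=b2w([.037*k[0],.023*k[1],0]);boats(g,[t[:2].tolist()+[YAW]],z=0.01,vmax=325);print(t)
move([0.46,-0.33,0.24],down(66))
```

```text
boat [0.4894 0.081  1.3275] cost 155.5 area 1061
[0.4893 0.0809 0.    ]
boat [0.5636 0.084  1.3975] cost 158.8 area 935
[0.5633 0.0831 0.    ]
boat [0.4878 0.1276 3.0133] cost 170.3 area 1086
[0.4879 0.1269 0.    ]
shift [ -23.2   19.9 -425.8] rot [ 0.  25.7 -0.2]
```

View pics/w15.png

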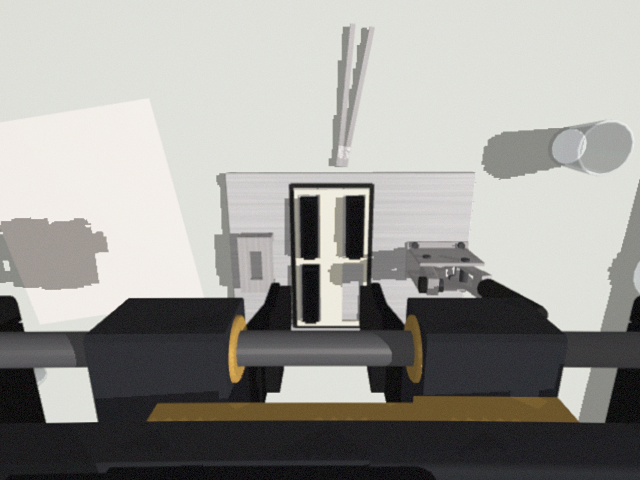

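jog_arm --motion '[-4, 3, -60, 0, 5, 0, -8, 6, -120, 0, 12, 0, -12, 10, -180, 0, 18, 0, -16, 14, -240, 0, 22, 0, -20, 18, -300, 0, 26, 0, -23, 20, -360, 0, 26, 0, -23, 20, -426, 0, 26, 0, -23, 20, -426, 0, 26, 0, -23, 20, -426, 0, 26, 0, -23, 20, -426, 0, 26, 0]' --gripper 0.6

```text
time_s: 21.42
position: [0.4611, -0.3282, 0.2403]
tcp_rot: [[0.912, -0.002, 0.41], [-0.41, 0.003, 0.912], [-0.003, -1.0, 0.001]]
force: [0.1, -0.7, -0.2]
opening: 0.602
```

Run:
```python
from h import *
g=grab("wrist");save("w16",g["p"])
import pickle;pickle.dump(g,open("w16.pkl","wb"))
b=(0.40,0.66,-0.45,-0.22);S=2300
save("o16",grid(ortho(g,*b,0.025,S),*b,S,0.02))
```

```text
(no output)
```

View pics/w16.png

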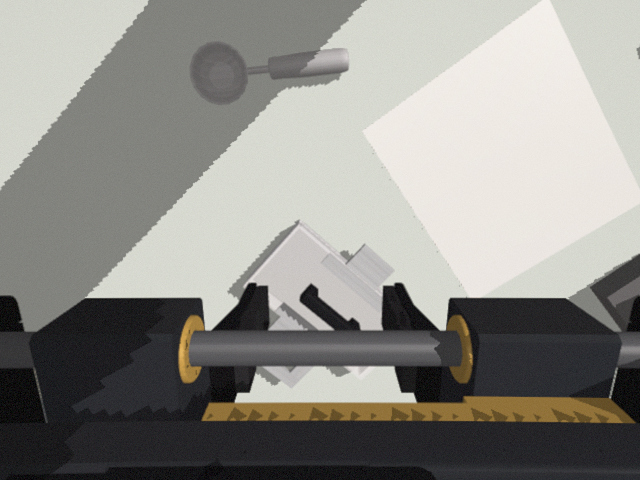

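View pics/o16.png

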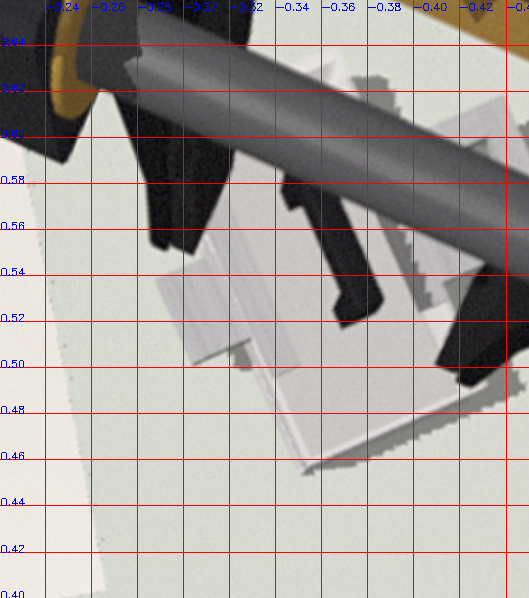

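Run:
```python
from h import *
move([0.57,-0.343,0.27],down(117))
```

```text
shift [105.1 -29.5  31.1] rot [ -0.1 -51.2  -0.1]
```

jog_arm --motion '[40, -30, 10, 0, -10, 0, 80, -30, 20, 0, -20, 0, 105, -30, 31, 0, -30, 0, 105, -30, 31, 0, -40, 0, 105, -30, 31, 0, -51.2, 0, 105, -30, 31, 0, -51.2, 0, 105, -30, 31, 0, -51.2, 0, 105, -30, 31, 0, -51.2, 0]'

```text
time_s: 22.48
position: [0.5699, -0.345, 0.2714]
tcp_rot: [[0.892, 0.0, -0.452], [0.452, -0.0, 0.892], [-0.0, -1.0, -0.0]]
force: [-0.2, -0.6, -0.6]
opening: 0.598
```

Run:
```python
from h import *
g=grab("wrist");save("w17",g["p"])
import pickle;pickle.dump(g,open("w17.pkl","wb"))
P=cloud(g)
b=(0.42,0.66,-0.47,-0.24);S=2400
save("o17",grid(ortho(g,*b,0.025,S),*b,S,0.02))
Z=P[...,2]
m=(g["p"].max(2)<60)&(Z>0.04)&(Z<0.065)
Q=P[m]; print(m.sum(),np.percentile(Q[:,2],[5,50,95]))
r=cv2.minAreaRect(Q[Q[:,2]>0.05][:,:2].astype(np.float32)*1000);print(r)
```

```text
863 [0.0541 0.0554 0.0567]
((548.9309692382812, -360.26812744140625), (72.79186248779297, 10.327880859375), 23.98957633972168)
```

View pics/w17.png

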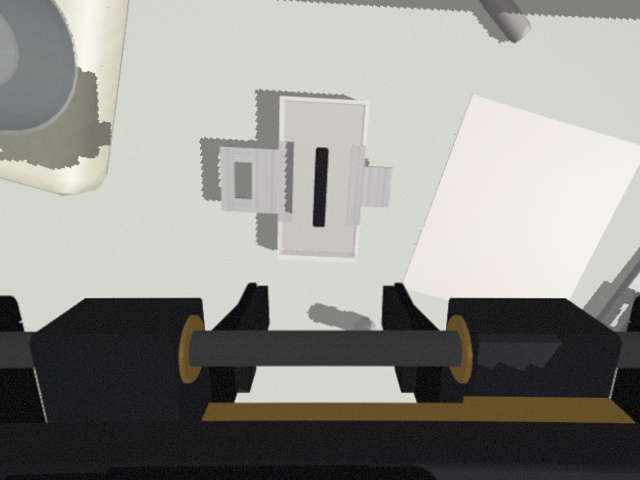

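View pics/o17.png

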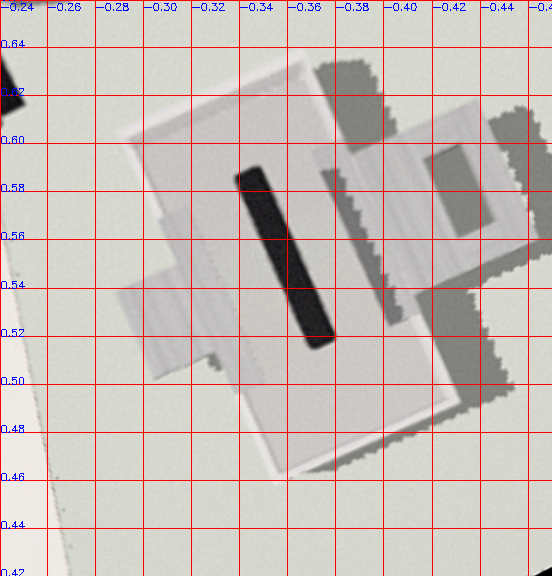

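Run:
```python
from h import *
import pickle;g=pickle.load(open("w17.pkl","rb"))
m=g["p"].max(2)<60
print(fitbox(g,m,(.549,-.36,24),.074,.012,.041,.055))
for z in (0.10,0.052): move([.549,-.36,z],down(114))
```

```text
(array([ 0.5494, -0.36  , 25.4294]), np.float64(295.9478495124733))
shift [-25.4 171.3  -3.9] rot [0.  2.9 0. ]
shift [-25.4 219.3  -3.9] rot [0.  2.9 0. ]
```

jog_arm --motion '[-10, 50, -2, 0, 1, 0, -25, 100, -4, 0, 2.9, 0, -25, 150, -4, 0, 2.9, 0, -25, 171, -4, 0, 2.9, 0, -25, 171, -4, 0, 2.9, 0, -25, 171, -4, 0, 2.9, 0]' --gripper 0.4

```text
time_s: 23.28
position: [0.5502, -0.3609, 0.1014]
tcp_rot: [[0.914, 0.002, -0.407], [0.407, -0.002, 0.914], [0.001, -1.0, -0.002]]
force: [0.5, -1.2, 0.8]
opening: 0.399
```

Run:
```python
from h import *
g=grab("wrist");save("w18",g["p"])
for z in (0.052,): move([.549,-.36,z],down(114))
```

```text
shift [-1.  49.9  1.7] rot [0.2 0.  0.1]
```

View pics/w18.png

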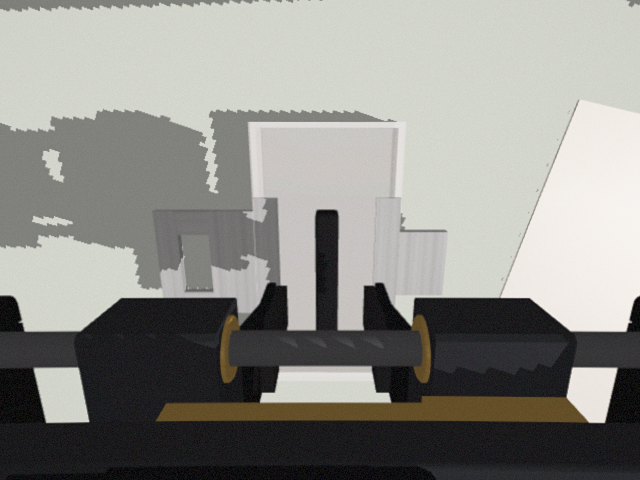

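jog_arm --motion '[0, 30, 1, 0, 0, 0, 0, 44, 1, 0, 0, 0, 0, 49, 1, 0, 0, 0, 0, 49, 1, 0, 0, 0, 0, 49, 1, 0, 0, 0]'

```text
time_s: 23.95
position: [0.5496, -0.3597, 0.0521]
tcp_rot: [[0.913, 0.001, -0.407], [0.407, -0.001, 0.913], [0.001, -1.0, -0.002]]
force: [0.7, 0.2, -0.5]
opening: 0.402
```

jog_arm --motion '[0, 0, 0, 0, 0, 0, 0, 0, 0, 0, 0, 0, 0, 0, 0, 0, 0, 0, 0, 0, 0, 0, 0, 0, 0, 0, 0, 0, 0, 0]' --gripper 0

```text
time_s: 24.58
position: [0.5493, -0.3595, 0.0515]
tcp_rot: [[0.913, 0.001, -0.407], [0.407, -0.001, 0.913], [0.0, -1.0, -0.001]]
force: [0.5, -1.5, 0.5]
opening: 0.133
```

Run:
```python
from h import *
s=bot.read_state();print(s["opening"]*87,s["force"],s["position"])
```

```text
11.564839762459274 [ 0.4765 -1.4855  0.4879] [ 0.5493 -0.3595  0.0515]
```

Run:
```python
from h import *
t=b2w([0,0,0])
for z in (0.14,0.0625): move([t[0],t[1],z],down(91.75))
```

```text
shift [167.5 -88.8 433.8] rot [ 0.  22.3  0. ]
shift [167.5 -11.3 433.9] rot [ 0.  22.3  0. ]
```

jog_arm --motion '[0, -15, 0, 0, 0, 0, 0, -50, 0, 0, 0, 0, 0, -89, 0, 0, 0, 0, 15, -89, 35, 0, 2, 0, 30, -89, 75, 0, 4, 0, 47, -89, 120, 0, 7, 0, 65, -89, 165, 0, 9, 0, 82, -89, 210, 0, 11, 0, 100, -89, 255, 0, 13, 0, 117, -89, 300, 0, 16, 0, 134, -89, 345, 0, 18, 0, 150, -89, 385, 0, 20, 0, 162, -89, 415, 0, 21.5, 0, 167, -89, 432, 0, 22.3, 0, 167, -89, 434, 0, 22.3, 0, 167, -89, 434, 0, 22.3, 0, 167, -89, 434, 0, 22.3, 0, 167, -89, 434, 0, 22.3, 0]'

```text
time_s: 26.82
position: [0.5251, 0.1043, 0.1403]
tcp_rot: [[1.0, -0.0, -0.029], [0.029, -0.0, 1.0], [-0.0, -1.0, -0.0]]
force: [0.6, -0.2, -2.3]
opening: 0.136
```

Run:
```python
from h import *
g=grab("wrist");save("w19",g["p"])
import pickle;pickle.dump(g,open("w19.pkl","wb"))
t=b2w([0,0,0])
s=bot.read_state();print(s["opening"]*87,s["position"]-t)
for z in (0.0625,): move([t[0],t[1],z],down(91.75))
b=(0.42,0.60,-0.02,0.2);S=2800
save("o19",grid(ortho(g,*b,0.112,S),*b,S,0.02))
```

```text
11.634772023790898 [-0.0005 -0.0006  0.1403]
shift [ 0.6 77.8  0.5] rot [ 0.  -0.1 -0. ]
```

View pics/w19.png

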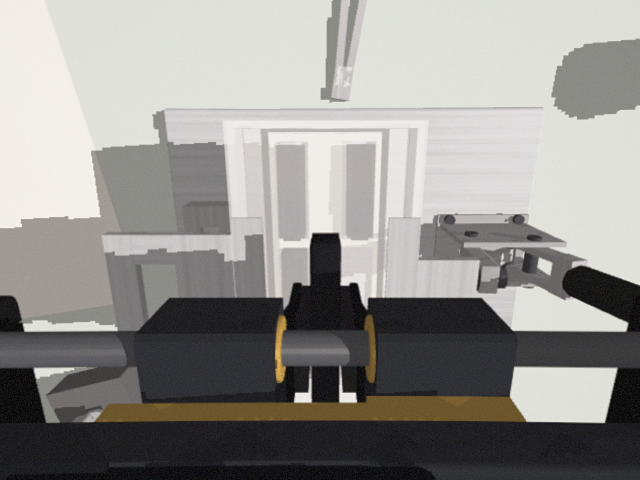

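View pics/o19.png

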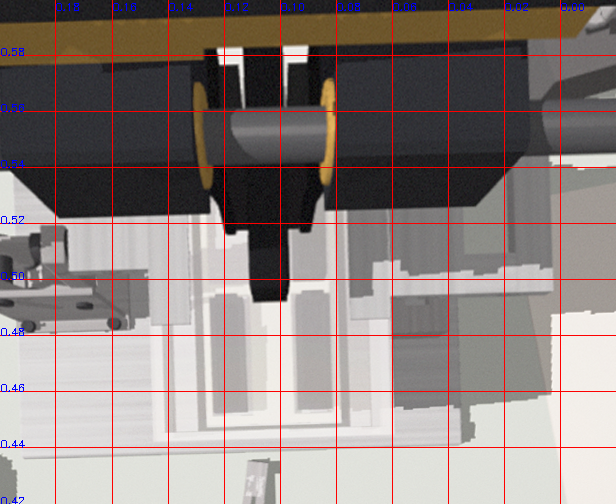

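```bash
cat >> h.py <<'E'
def drawcover(g,O,yaw,im,s=1):
    Rz=R.from_euler('z',yaw,degrees=True).as_matrix()
    def poly(pts,col):
        p=proj(g,np.array(O)+np.array(pts)/1000.@Rz.T); cv2.polylines(im,[np.round(p*s*16).astype(np.int32)],True,col,1,cv2.LINE_AA,4)
    rect=lambda x0,x1,y0,y1,z:[(x0,y0,z),(x1,y0,z),(x1,y1,z),(x0,y1,z)]
    poly(rect(-81,81,-42.5,42.5,25),(255,0,0)); poly(rect(-81,81,-42.5,42.5,0),(255,128,0))
    poly(rect(-32,32,-100,-42.5,25),(0,255,0)); poly(rect(-18,18,-87,-69,25),(0,0,255)); poly(rect(-20,20,42.5,70,25),(0,255,0))
    poly(rect(-37,37,-6,6,55),(255,0,255))
    return im
E
python3 - <<'E'
from h import *
import pickle;g=pickle.load(open("w19.pkl","rb"))
im=cv2.resize(g["p"],None,fx=2,fy=2)
drawcover(g,(0.5251,0.1043,0.0885),YAW,im,2)
save("d19",im[180:640,160:960])
E
```

```text
(no output)
```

View pics/d19.png

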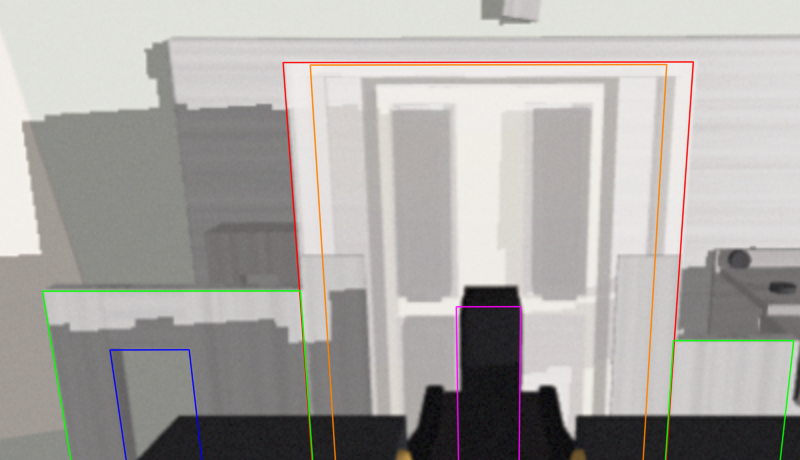

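```bash
cat >> h.py <<'E'
def drawbase(g,im,s=1,O=None,yaw=None):
    O=BO if O is None else np.array(O); yaw=YAW if yaw is None else yaw
    Rz=R.from_euler('z',yaw,degrees=True).as_matrix()
    def poly(pts,col):
        p=proj(g,O+np.array(pts)/1000.@Rz.T); cv2.polylines(im,[np.round(p*s*16).astype(np.int32)],True,col,1,cv2.LINE_AA,4)
    rect=lambda x0,x1,y0,y1,z:[(x0,y0,z),(x1,y0,z),(x1,y1,z),(x0,y1,z)]
    poly(rect(-92,92,-108,146,10),(255,0,0)); poly(rect(-81,81,-42.5,42.5,10),(255,128,0))
    for x in(-37,37):
        for y in (-23,23): poly(rect(x-34,x+34,y-11.5,y+11.5,15),(255,0,255))
    poly(rect(-30,30,-95,-61,29),(0,255,0)); poly(rect(-15.5,15.5,-84.5,-71.5,29),(0,0,255))
    return im
E
python3 - <<'E'
from h import *
import pickle;g=pickle.load(open("w1.pkl","rb"))
im=cv2.resize(g["p"],None,fx=3,fy=3); drawbase(g,im,3); save("d1",im[430:970,630:1430])
g=pickle.load(open("w15.pkl","rb"))
im=cv2.resize(g["p"],None,fx=3,fy=3); drawbase(g,im,3); save("d15",im[490:1030,650:1450])
E
```

```text
(no output)
```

View pics/d1.png

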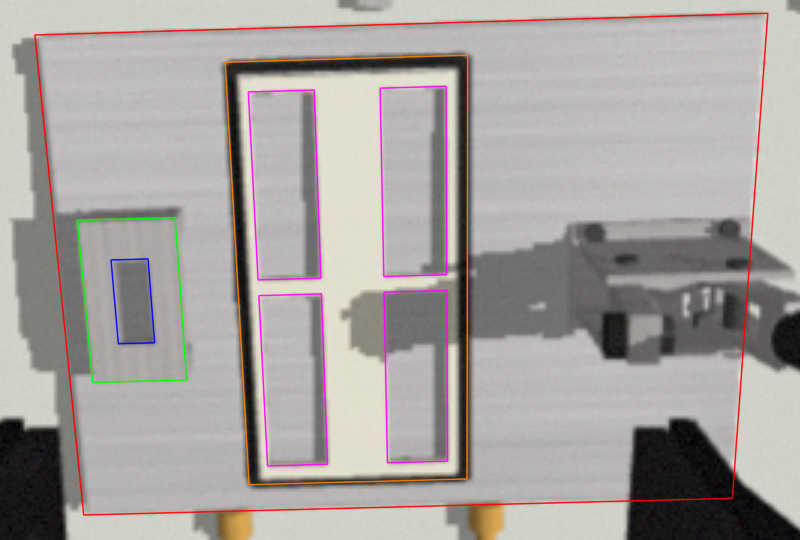

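View pics/d15.png

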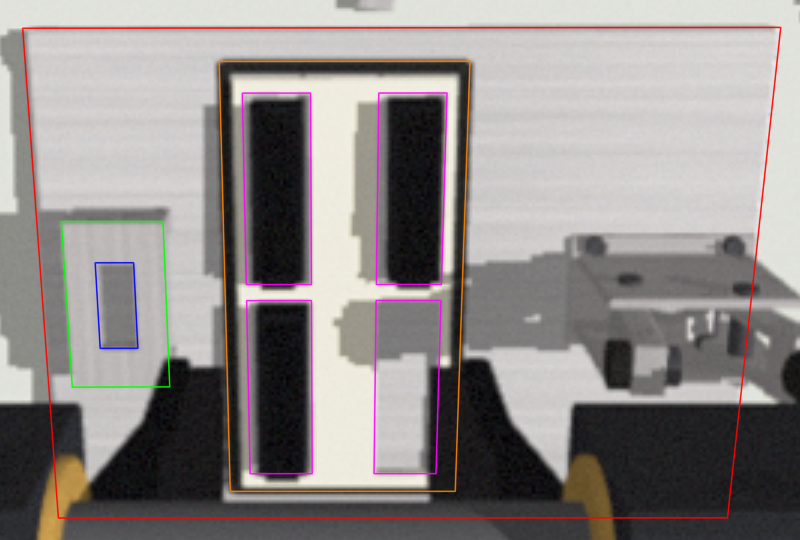

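jog_arm --motion '[0.5, 25, 0.5, 0, 0, 0, 0.5, 48, 0.5, 0, 0, 0, 0.5, 56, 0.5, 0, 0, 0, 0.5, 60, 0.5, 0, 0, 0, 0.5, 60, 0.5, 0, 0, 0, 0.5, 60, 0.5, 0, 0, 0]'

```text
time_s: 27.62
position: [0.5259, 0.1057, 0.0809]
tcp_rot: [[1.0, 0.001, -0.03], [0.03, -0.0, 1.0], [0.001, -1.0, -0.0]]
force: [0.2, -0.1, -2.8]
opening: 0.138
```

Run:
```python
from h import *
g=grab("wrist")
for _ in range(3):
  s=bot.read_state(); bot.capture("wrist"); print(s["position"]-BO,s["force"])
im=cv2.resize(g["p"],None,fx=2,fy=2)
drawcover(g,s["position"]-[0,0,.0515],YAW,im,2);drawbase(g,im,2)
save("d20",im[200:740,160:960])
for z in (0.0612,): move([BO[0],BO[1],z],down(91.75))
```

```text
[0.0003 0.0007 0.0809] [-0.0019  0.4747 -3.1521]
[0.0002 0.0007 0.0809] [-0.7783 -0.4914 -2.0142]
[0.0001 0.0007 0.0808] [-0.6804 -0.3863 -2.2958]
shift [-0.1 19.5 -0.7] rot [ 0.  -0.   0.1]
```

View pics/d20.png

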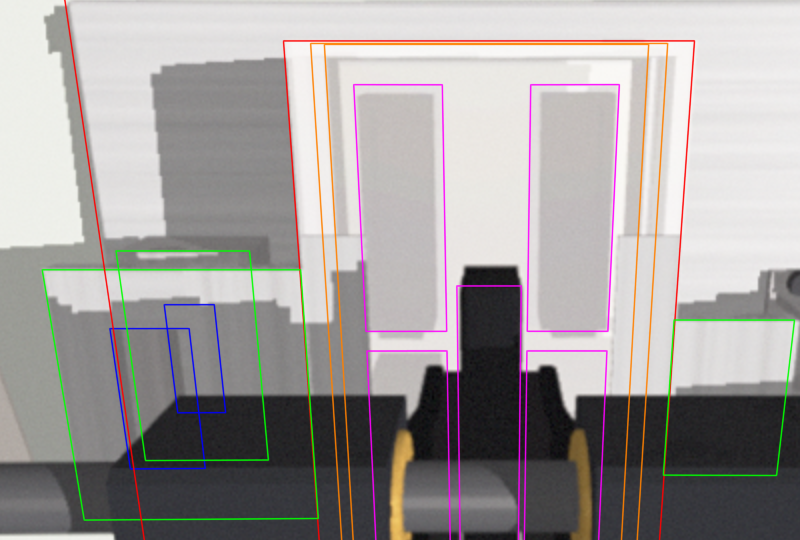

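jog_arm --motion '[0, 0, -0.6, 0, 0, 0, 0, 6, -0.6, 0, 0, 0, 0, 12, -0.6, 0, 0, 0, 0, 15, -0.6, 0, 0, 0, 0, 17, -0.6, 0, 0, 0, 0, 17, -0.6, 0, 0, 0]'

```text
time_s: 28.58
position: [0.5253, 0.1051, 0.063]
tcp_rot: [[1.0, -0.0, -0.03], [0.03, -0.0, 1.0], [-0.0, -1.0, 0.0]]
force: [-0.2, -1.0, -2.4]
opening: 0.129
```

jog_arm --motion '[0, 1, 0, 0, 0, 0, 0, 1.8, 0, 0, 0, 0, 0, 2.2, 0, 0, 0, 0, 0, 2.2, 0, 0, 0, 0]'

```text
time_s: 29.08
position: [0.5255, 0.1051, 0.0614]
tcp_rot: [[1.0, 0.0, -0.03], [0.03, -0.0, 1.0], [0.0, -1.0, -0.0]]
force: [-1.2, 0.2, 1.4]
opening: 0.135
```

jog_arm --motion '[0, 0, 0, 0, 0, 0, 0, 0, 0, 0, 0, 0, 0, 0, 0, 0, 0, 0]' --gripper 0.35

```text
time_s: 29.45
position: [0.5255, 0.105, 0.061]
tcp_rot: [[1.0, 0.0, -0.03], [0.03, -0.0, 1.0], [0.0, -1.0, -0.0]]
force: [1.4, 0.8, -0.4]
opening: 0.329
```

jog_arm --motion '[0, -20, 0, 0, 0, 0, 0, -60, 0, 0, 0, 0, 0, -110, 0, 0, 0, 0, 0, -160, 0, 0, 0, 0, 0, -200, 0, 0, 0, 0, 0, -200, 0, 0, 0, 0, 0, -200, 0, 0, 0, 0]'

```text
time_s: 30.32
position: [0.5246, 0.1051, 0.2603]
tcp_rot: [[1.0, -0.002, -0.03], [0.03, -0.0, 1.0], [-0.002, -1.0, 0.0]]
force: [0.2, -0.0, -1.2]
opening: 0.35
```

Run:
```python
from h import *
g=grab("wrist");P=cloud(g)
im=cv2.resize(g["p"],None,fx=3,fy=3)
drawcover(g,BO+[0,0,.01],YAW,im,3)
save("d21",im[440:1000,600:1400])
save("w21",g["p"])
for x,y in [(-75,-38),(-75,38),(-40,-30),(-40,30),(75,-38),(75,38),(-25,-80),(25,-80),(-25,-55),(-15,50),(15,50)]:
    uv=proj(g,b2w([x/1e3,y/1e3,.035]))[0]; print((x,y),uv.round(),P[int(uv[1]),int(uv[0]),2])
```

```text
(-75, -38) [283. 135.] 0.03675255880854733
(-75, 38) [366. 135.] 0.03649571088735454
(-40, -30) [293. 173.] 0.03644820810266558
(-40, 30) [356. 173.] 0.036083962558946525
(75, -38) [287. 286.] 0.24056753047810692
(75, 38) [361. 286.] 0.23956226507185854
(-25, -80) [240. 189.] 0.035657965701264005
(25, -80) [244. 240.] 0.035622353870259804
(-25, -55) [267. 189.] 0.035274651708284865
(-15, 50) [376. 200.] 0.03536971088740476
(15, 50) [375. 230.] 0.03629952549028259
```

View pics/d21.png

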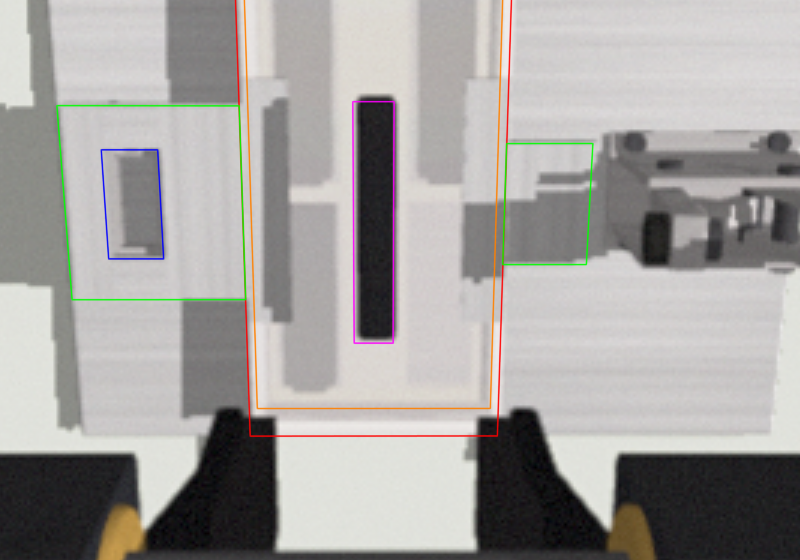

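Run:
```python
from h import *
t=b2w([0,.103,.153])
move([t[0],t[1],0.26],down(1.75))
move(t,down(1.75))
P=np.array([126,56.]);r=75
for th in [1.33,1.2,1.1,1.0,.9,.8,.7,.6,.5,.4,.3,.2,.1,.05,0,-.03]:
    C=P+r*np.array([np.cos(th),np.sin(th)])+9*np.array([-np.sin(th),np.cos(th)])
    T=C+[-9.5,22]; print(th,"tcp y,z",T.round(1),"shift from start", np.round([-(T[0]-103),-(T[1]-153),0],1))
```

```text
shift [  1.3  -0.4 102.9] rot [ 0.1 90.  -0.1]
shift [  1.6 106.6 102.9] rot [ 0.1 90.  -0.1]
1.33 tcp y,z [125.6 153. ] shift from start [-22.6   0.    0. ]
1.2 tcp y,z [135.3 151.2] shift from start [-32.3   1.8   0. ]
1.1 tcp y,z [142.5 148.9] shift from start [-39.5   4.1   0. ]
1.0 tcp y,z [149.4 146. ] shift from start [-46.4   7.    0. ]
0.9 tcp y,z [156.1 142.3] shift from start [-53.1  10.7   0. ]
0.8 tcp y,z [162.3 138.1] shift from start [-59.3  14.9   0. ]
0.7 tcp y,z [168.1 133.2] shift from start [-65.1  19.8   0. ]
0.6 tcp y,z [173.3 127.8] shift from start [-70.3  25.2   0. ]
0.5 tcp y,z [178.  121.9] shift from start [-75.   31.1   0. ]
0.4 tcp y,z [182.1 115.5] shift from start [-79.1  37.5   0. ]
0.3 tcp y,z [185.5 108.8] shift from start [-82.5  44.2   0. ]
0.2 tcp y,z [188.2 101.7] shift from start [-85.2  51.3   0. ]
0.1 tcp y,z [190.2  94.4] shift from start [-87.2  58.6   0. ]
0.05 tcp y,z [191.   90.7] shift from start [-88.   62.3   0. ]
0 tcp y,z [191.5  87. ] shift from start [-88.5  66.    0. ]
-0.03 tcp y,z [191.7  84.7] shift from start [-88.7  68.3   0. ]
```

Go to the start, gripper shut.

jog_arm --motion '[0, 0, 20, 0, 10, 0, 0, 0, 40, 0, 20, 0, 0, 0, 60, 0, 30, 0, 1, 0, 80, 0, 40, 0, 1, 0, 103, 0, 50, 0, 1, 0, 103, 0, 60, 0, 1, 0, 103, 0, 70, 0, 1, 0, 103, 0, 80, 0, 1, 30, 103, 0, 90, 0, 1, 75, 103, 0, 90, 0, 1, 105, 103, 0, 90, 0, 1, 106, 103, 0, 90, 0, 1, 106, 103, 0, 90, 0, 1, 106, 103, 0, 90, 0]' --gripper 0

```text
time_s: 32.12
position: [0.5242, 0.2082, 0.1562]
tcp_rot: [[0.03, 0.002, 1.0], [-1.0, 0.0, 0.03], [-0.0, -1.0, 0.002]]
force: [0.3, -0.5, -0.2]
opening: 0.005
```

Run:
```python
from h import *
g=grab("wrist");save("w22",g["p"]);g=grab("scene");save("s22",cv2.resize(g["p"][120:320,250:490],None,fx=3,fy=3))
move(b2w([0,.103,.153]),down(1.75))
```

```text
shift [ 0.2  3.3 -1.6] rot [-0.1 -0.  -0. ]
```

View pics/w22.png

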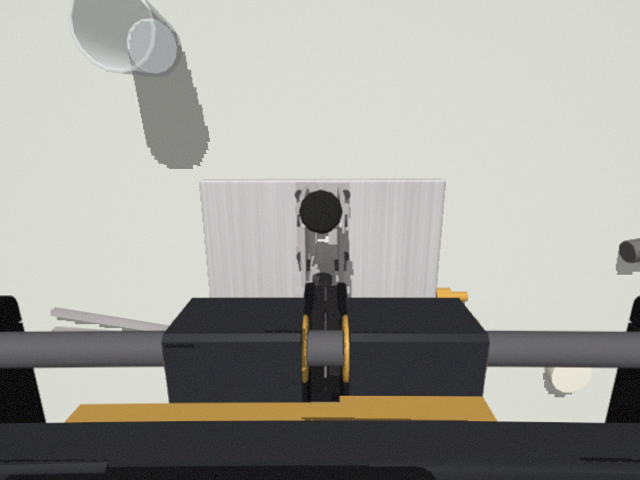

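View pics/s22.png

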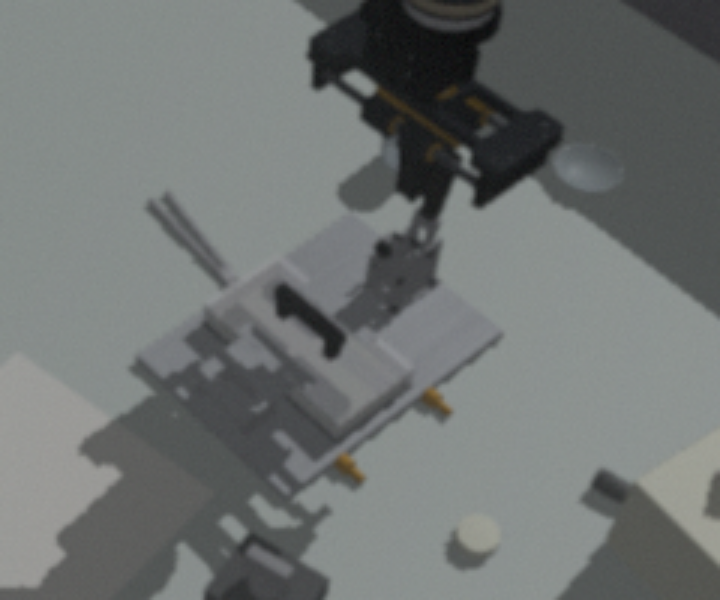

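jog_arm --motion '[-10, 3, -1, 0, 0, 0, -22, 3, -1, 0, 0, 0, -32, 5, -1, 0, 0, 0, -39, 7, -1, 0, 0, 0, -46, 10, -1, 0, 0, 0, -53, 14, -1, 0, 0, 0, -59, 18, -1, 0, 0, 0, -65, 23, -1, 0, 0, 0, -70, 28, -1, 0, 0, 0]'

```text
time_s: 33.35
position: [0.5202, 0.2783, 0.1265]
tcp_rot: [[0.03, -0.0, 1.0], [-1.0, -0.0, 0.03], [0.0, -1.0, -0.0]]
force: [0.4, -0.3, -0.0]
opening: 0.006
```

Run:
```python
from h import *
g=grab("wrist");save("w23",g["p"])
s=bot.read_state();print(RB.T@(s["position"]-BO),s["force"])
```

```text
[-0.0005  0.1738  0.126 ] [ 1.5065  1.0259 -0.3884]
```

View pics/w23.png

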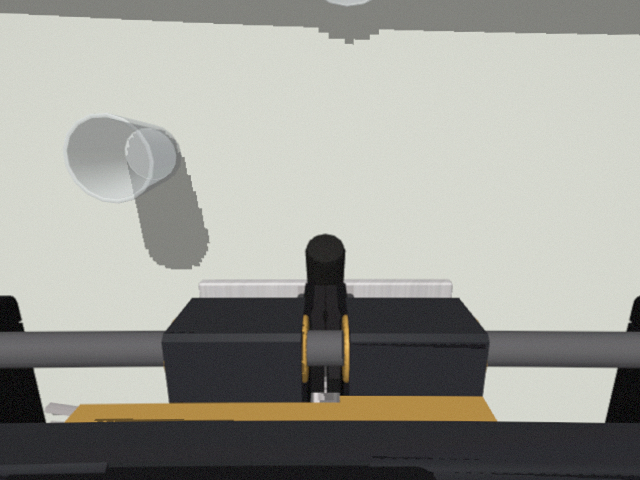

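jog_arm --motion '[-4, 4, 0, 0, 0, 0, -8, 10, 0, 0, 0, 0, -12, 17, 0, 0, 0, 0, -14, 24, 0, 0, 0, 0, -16, 31, 0, 0, 0, 0, -17, 35, 0, 0, 0, 0, -17, 38, 0, 0, 0, 0, -17, 40, 0, 0, 0, 0]'

```text
time_s: 34.4
position: [0.5197, 0.295, 0.0869]
tcp_rot: [[0.03, 0.0, 1.0], [-1.0, 0.0, 0.03], [-0.0, -1.0, 0.0]]
force: [-0.2, 0.2, 0.0]
opening: 0.008
```

jog_arm --motion '[0, 1, 0, 0, 0, 0, 0, 2, 0, 0, 0, 0, 0, 2, 0, 0, 0, 0]'

```text
time_s: 34.78
position: [0.5198, 0.295, 0.0855]
tcp_rot: [[0.03, 0.0, 1.0], [-1.0, 0.0, 0.03], [-0.0, -1.0, 0.0]]
force: [-0.5, -0.2, 4.2]
opening: 0.003
```

jog_arm --motion '[0, 1, 0, 0, 0, 0, 0, 2, 0, 0, 0, 0, 0, 2, 0, 0, 0, 0]'

```text
time_s: 35.15
position: [0.5198, 0.295, 0.0851]
tcp_rot: [[0.03, 0.001, 1.0], [-1.0, 0.0, 0.03], [-0.0, -1.0, 0.001]]
force: [-2.5, -1.6, 12.5]
opening: 0.003
```

jog_arm --motion '[0, 1, 0, 0, 0, 0, 0, 2, 0, 0, 0, 0, 0, 2, 0, 0, 0, 0]'

```text
time_s: 35.52
position: [0.5198, 0.2951, 0.0848]
tcp_rot: [[0.031, 0.001, 1.0], [-1.0, 0.0, 0.031], [-0.0, -1.0, 0.001]]
force: [-5.8, -2.0, 23.4]
opening: 0.007
```

jog_arm --motion '[0, -10, 0, 0, 0, 0, 0, -50, 0, 0, 0, 0, 0, -100, 0, 0, 0, 0, 20, -150, 0, 0, 0, 0, 60, -180, 0, 0, 0, 0, 100, -180, 0, 0, 0, 0, 100, -180, 0, 0, 0, 0, 100, -180, 0, 0, 0, 0]'

```text
time_s: 36.52
position: [0.5226, 0.1952, 0.2606]
tcp_rot: [[0.029, -0.001, 1.0], [-1.0, 0.0, 0.029], [-0.0, -1.0, -0.001]]
force: [0.5, 0.1, 0.9]
opening: 0.007
```

Run:
```python
from h import *
g=grab("wrist");save("w24",g["p"])
B=(cloud(g).reshape(-1,3)-BO)@RB
m=(abs(B[:,0])<.004)&(B[:,1]>.13)&(B[:,1]<.23)&(B[:,2]<.15)&(B[:,2]>.03)
for y in np.arange(.14,.225,.01):
    k=m&(abs(B[:,1]-y)<.005); print(y.round(2),k.sum(),np.percentile(B[k,2],90) if k.sum() else None)
im=cv2.resize(g["p"],None,fx=2,fy=2); drawcover(g,BO+[0,0,.01],YAW,im,2); save("d24",im[300:880,240:1040])
```

```text
0.14 0 None
0.15 89 0.061509411093790635
0.16 121 0.06458258958444961
0.17 120 0.064624852727541
0.18 127 0.06432643785254043
0.19 124 0.06422695164452881
0.2 135 0.06391806762285787
0.21 131 0.06357000381694071
0.22 40 0.06261465123451129
```

View pics/w24.png

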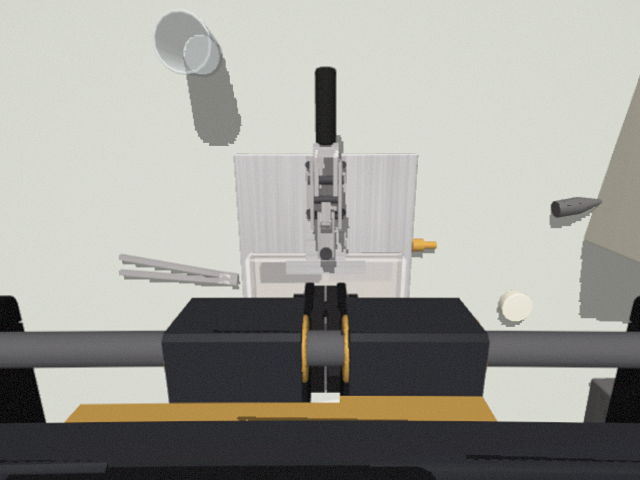

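View pics/d24.png

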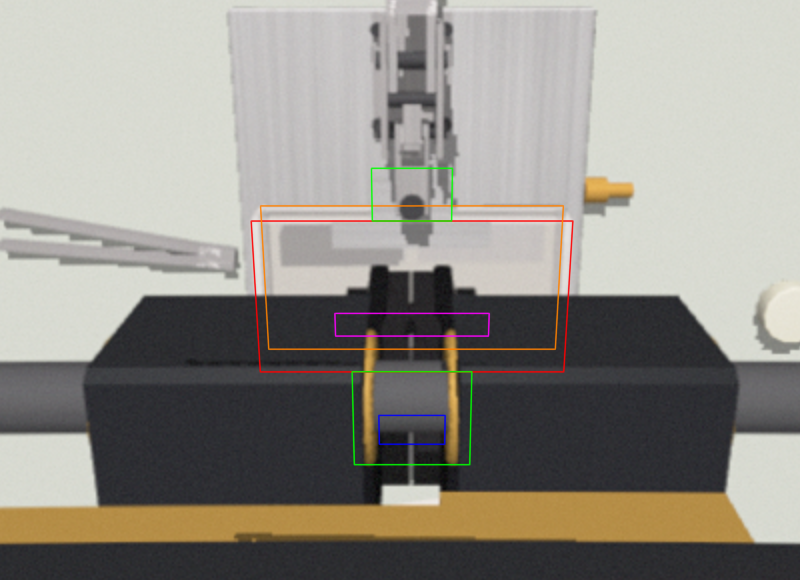

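Run:
```python
from h import *
move([0.66,-0.02,0.26],down(91))
```

```text
shift [219.7   0.3 130.9] rot [  0.  -89.3  -0.1]
```

jog_arm --motion '[30, 0, 15, 0, -10, 0, 60, 0, 30, 0, -20, 0, 90, 0, 50, 0, -30, 0, 120, 0, 70, 0, -40, 0, 150, 0, 90, 0, -50, 0, 180, 0, 110, 0, -60, 0, 210, 0, 130, 0, -70, 0, 220, 0, 131, 0, -80, 0, 220, 0, 131, 0, -89.3, 0, 220, 0, 131, 0, -89.3, 0, 220, 0, 131, 0, -89.3, 0]' --gripper 0.4

```text
time_s: 37.95
position: [0.6603, -0.0199, 0.2606]
tcp_rot: [[1.0, -0.001, -0.017], [0.017, 0.0, 1.0], [-0.001, -1.0, 0.0]]
force: [0.8, -0.3, -0.4]
opening: 0.399
```

Run:
```python
from h import *
g=grab("wrist");save("w25",g["p"])
import pickle;pickle.dump(g,open("w25.pkl","wb"))
P=cloud(g);Z=P[...,2]
m=(P[...,0]>.6)&(P[...,0]<.76)&(P[...,1]>-.13)&(P[...,1]<0.0)&(Z<.08)
for a,b in((.02,.03),(.03,.052),(.055,.068)):
    Q=P[m&(Z>a)&(Z<b)]
    if len(Q)>10: print(a,b,len(Q),np.median(Q[:,2]),cv2.minAreaRect(Q[:,:2].astype(np.float32)*1000))
b=(0.60,0.76,-0.15,0.02);S=3000
save("o25",grid(ortho(g,*b,0.06,S),*b,S,0.02))
im=cv2.resize(g["p"],None,fx=2,fy=2); drawcover(g,BO+[0,0,.01],YAW,im,2); save("d25",im[100:640,480:1280])
```

```text
0.02 0.03 3366 0.02628771291987278 ((674.9554443359375, -67.9673080444336), (70.44355010986328, 61.33107376098633), 16.196680068969727)
0.03 0.052 245 0.0346922177832919 ((671.6572265625, -66.953125), (27.08034324645996, 28.76510238647461), 76.22798919677734)
0.055 0.068 545 0.06006861672933933 ((674.7614135742188, -67.64906311035156), (36.120155334472656, 13.202211380004883), 17.133169174194336)
```

View pics/w25.png

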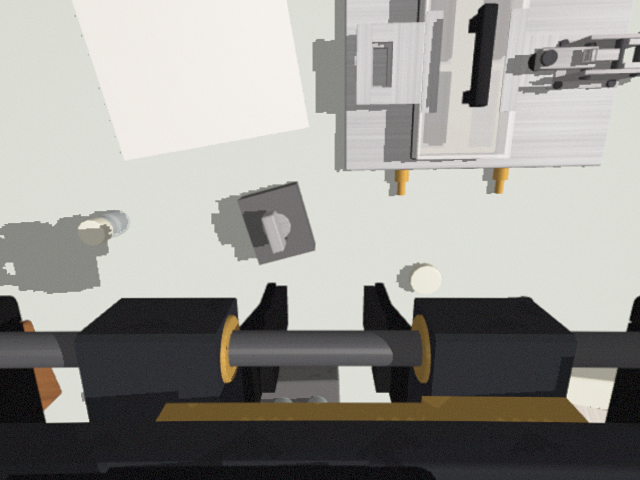

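View pics/o25.png

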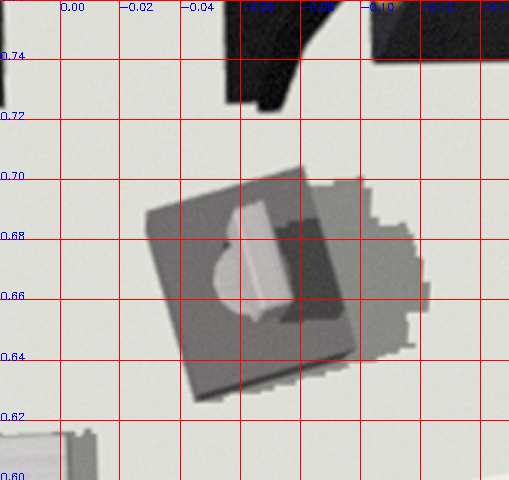

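View pics/d25.png

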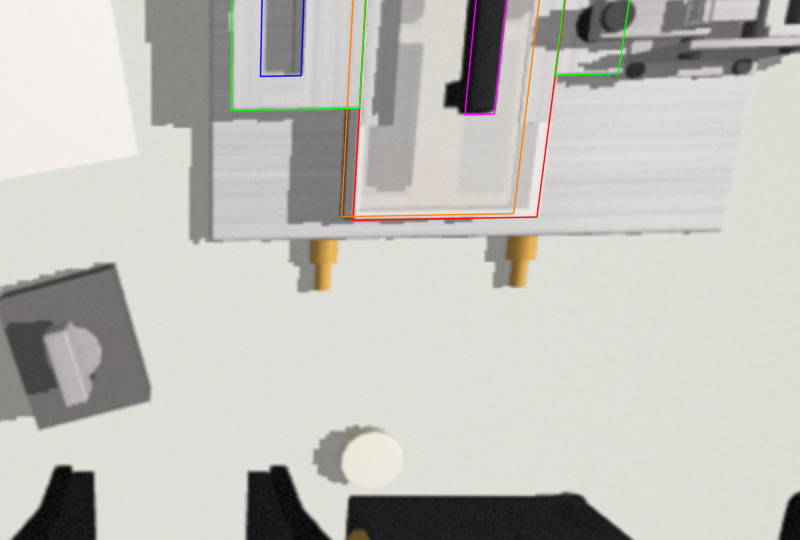

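Run:
```python
from h import *
for z in (0.11,0.055): move([0.675,-0.0678,z],down(106.5))
```

```text
shift [ 14.  150.7 -48. ] rot [ -0.  -15.5  -0. ]
shift [ 14.  205.7 -48. ] rot [ -0.  -15.5  -0. ]
```

jog_arm --motion '[7, 50, -25, 0, -8, 0, 14, 100, -48, 0, -15.5, 0, 14, 140, -48, 0, -15.5, 0, 14, 151, -48, 0, -15.5, 0, 14, 151, -48, 0, -15.5, 0, 14, 151, -48, 0, -15.5, 0]'

```text
time_s: 38.75
position: [0.6766, -0.0686, 0.1123]
tcp_rot: [[0.959, 0.004, -0.285], [0.285, -0.001, 0.959], [0.003, -1.0, -0.002]]
force: [0.4, -0.2, -0.0]
opening: 0.399
```

Run:
```python
from h import *
g=grab("wrist");save("w26",g["p"])
move([0.675,-0.0678,.055],down(106.5))
```

```text
shift [-1.5 57.4  1.3] rot [0.1 0.  0.2]
```

View pics/w26.png

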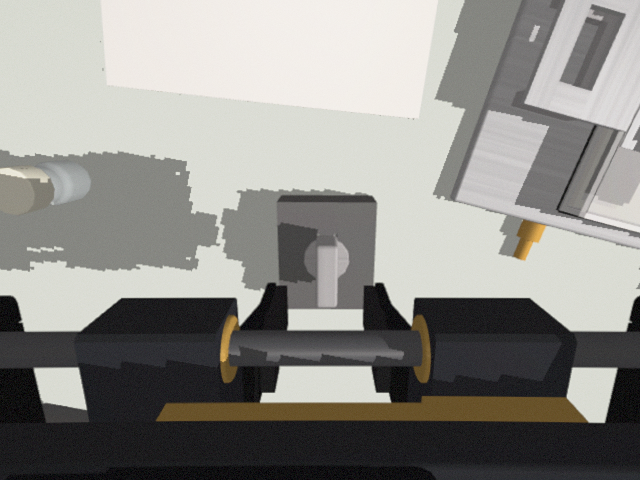

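jog_arm --motion '[0, 30, 0.5, 0, 0, 0, 0, 50, 0.5, 0, 0, 0, 0, 56, 0.5, 0, 0, 0, 0, 56, 0.5, 0, 0, 0, 0, 56, 0.5, 0, 0, 0]'

```text
time_s: 39.42
position: [0.6757, -0.0684, 0.055]
tcp_rot: [[0.959, 0.002, -0.284], [0.284, -0.0, 0.959], [0.002, -1.0, -0.001]]
force: [0.3, 0.2, 0.5]
opening: 0.401
```

Run:
```python
from h import *
move([0.675,-0.0678,.055],down(106.5))
```

```text
shift [-0.5 -0.   0.8] rot [0.1 0.  0.1]
```

jog_arm --motion '[0, 0, 0.5, 0, 0, 0, 0, 0, 0.5, 0, 0, 0, 0, 0, 0.5, 0, 0, 0, 0, 0, 0.5, 0, 0, 0, 0, 0, 0.5, 0, 0, 0]' --gripper 0

```text
time_s: 40.05
position: [0.675, -0.0678, 0.0543]
tcp_rot: [[0.959, 0.0, -0.284], [0.284, -0.0, 0.959], [0.0, -1.0, -0.0]]
force: [-1.3, 0.2, 2.0]
opening: 0.133
```

Run:
```python
from h import *
s=bot.read_state();print(s["opening"]*87,s["force"])
t=b2w([0,-.078,0])
for z in (.12,.085): move([t[0],t[1],z],down(91.75))
```

```text
11.601404789296115 [-1.2583  0.2352  2.039 ]
shift [-113.9  -65.8  132.7] rot [ 0.  14.8  0. ]
shift [-113.9  -30.8  132.7] rot [ 0.  14.8  0. ]
```

jog_arm --motion '[0, -20, 0, 0, 0, 0, 0, -66, 0, 0, 0, 0, -20, -66, 23, 0, 3, 0, -45, -66, 53, 0, 6, 0, -70, -66, 82, 0, 9, 0, -95, -66, 111, 0, 12, 0, -110, -66, 128, 0, 14.8, 0, -114, -66, 133, 0, 14.8, 0, -114, -66, 133, 0, 14.8, 0, -114, -66, 133, 0, 14.8, 0, -114, -66, 133, 0, 14.8, 0]'

```text
time_s: 41.42
position: [0.5287, 0.0268, 0.1201]
tcp_rot: [[1.0, 0.001, -0.03], [0.03, -0.0, 1.0], [0.001, -1.0, -0.0]]
force: [-0.4, -0.0, -1.7]
opening: 0.133
```

Run:
```python
from h import *
t=b2w([0,-.078,0])
move([t[0],t[1],.090],down(91.75))
g=grab("wrist")
save("w27",cv2.resize(g["p"][100:340,150:510],None,fx=2,fy=2))
```

```text
shift [-0.8 30.1  0.3] rot [ 0.  -0.1  0.1]
```

View pics/w27.png

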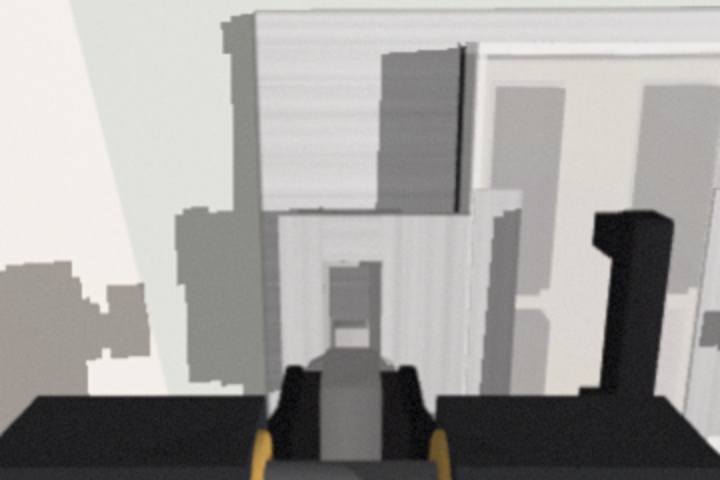

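jog_arm --motion '[-0.5, 12, 0.2, 0, 0, 0, -0.5, 24, 0.2, 0, 0, 0, -0.5, 30, 0.2, 0, 0, 0, -0.5, 30, 0.2, 0, 0, 0, -0.5, 30, 0.2, 0, 0, 0]'

```text
time_s: 42.1
position: [0.5274, 0.0275, 0.0901]
tcp_rot: [[1.0, 0.0, -0.03], [0.03, -0.0, 1.0], [0.0, -1.0, -0.0]]
force: [-0.6, -0.4, -0.8]
opening: 0.137
```

Run:
```python
from h import *
t=b2w([0,-.078,0])
for i in range(2):
  move([t[0],t[1],.090],down(91.75));g=grab("wrist")
save("w28",cv2.resize(g["p"][100:340,150:510],None,fx=2,fy=2))
```

```text
shift [ 0.6  0.1 -0.5] rot [ 0. -0.  0.]
shift [ 0.5  0.2 -0.5] rot [ 0. -0.  0.]
```

View pics/w28.png

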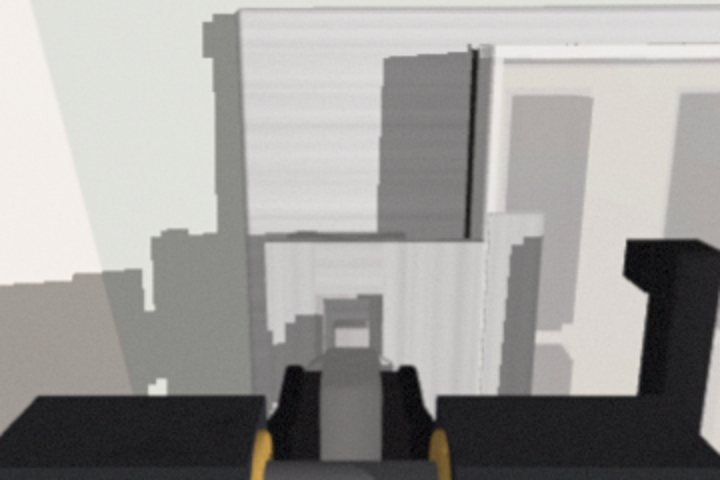

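jog_arm --motion '[0.5, 3, -0.5, 0, 0, 0, 0.5, 6, -0.5, 0, 0, 0, 0.5, 9, -0.5, 0, 0, 0, 0.5, 12, -0.5, 0, 0, 0, 0.5, 14, -0.5, 0, 0, 0, 0.5, 14, -0.5, 0, 0, 0]'

```text
time_s: 42.95
position: [0.5276, 0.0271, 0.0758]
tcp_rot: [[1.0, -0.0, -0.03], [0.03, 0.0, 1.0], [-0.0, -1.0, 0.0]]
force: [-1.1, -0.5, -0.6]
opening: 0.135
```

jog_arm --motion '[0.2, 3, 0, 0, 0, 0, 0.2, 6, 0, 0, 0, 0, 0.2, 9, 0, 0, 0, 0, 0.2, 11, 0, 0, 0, 0, 0.2, 12.5, 0, 0, 0, 0, 0.2, 12.5, 0, 0, 0, 0]'

```text
time_s: 43.7
position: [0.5279, 0.0271, 0.0635]
tcp_rot: [[1.0, -0.0, -0.03], [0.03, 0.0, 1.0], [-0.0, -1.0, 0.0]]
force: [-0.3, 0.3, -0.8]
opening: 0.138
```

jog_arm --motion '[0, 0.5, 0, 0, 0, 0, 0, 1, 0, 0, 0, 0, 0, 1, 0, 0, 0, 0]'

```text
time_s: 44.08
position: [0.528, 0.0271, 0.0632]
tcp_rot: [[1.0, 0.0, -0.03], [0.03, -0.0, 1.0], [0.0, -1.0, -0.0]]
force: [-1.2, 0.7, 5.9]
opening: 0.135
```

jog_arm --motion '[0, -0.4, 0, 0, 8, 0, 0, -0.4, 0, 0, 16, 0, 0, -0.4, 0, 0, 24, 0, 0, -0.4, 0, 0, 32, 0, 0, -0.4, 0, 0, 40, 0, 0, -0.4, 0, 0, 48, 0, 0, -0.4, 0, 0, 56, 0, 0, -0.4, 0, 0, 64, 0, 0, -0.4, 0, 0, 72, 0, 0, -0.4, 0, 0, 80, 0, 0, -0.4, 0, 0, 87, 0, 0, -0.4, 0, 0, 90, 0, 0, -0.4, 0, 0, 90, 0, 0, -0.4, 0, 0, 90, 0]'

```text
time_s: 45.82
position: [0.5285, 0.027, 0.0632]
tcp_rot: [[0.031, 0.001, 1.0], [-1.0, -0.0, 0.031], [0.0, -1.0, 0.001]]
force: [1.2, -0.1, 3.0]
opening: 0.133
```

Run:
```python
from h import *
s=bot.read_state();print(RB.T@(s["position"]-BO),s["force"],s["moment"],s["opening"]*87,np.degrees(np.arctan2(s["tcp_rot"][1,2],s["tcp_rot"][0,2])))
```

```text
[ 0.0005 -0.0781  0.0632] [ 1.245  -0.1191  3.0303] [-0.127  -0.0475  0.0159] 11.570894285790912 1.7614640901299612
```

jog_arm --motion '[0, 0, 0, 0, 0, 0, 0, 0, 0, 0, 0, 0, 0, 0, 0, 0, 0, 0]' --gripper 0.4

```text
time_s: 46.2
position: [0.5276, 0.0271, 0.0627]
tcp_rot: [[0.03, -0.001, 1.0], [-1.0, 0.0, 0.03], [-0.0, -1.0, -0.001]]
force: [0.3, -0.7, -0.9]
opening: 0.364
```

jog_arm --motion '[0, -10, 0, 0, 0, 0, 0, -40, 0, 0, 0, 0, 0, -90, 0, 0, 0, 0, 30, -140, 0, 0, 0, 0, 60, -190, 0, 0, 0, 0, 60, -200, 0, 0, 0, 0, 60, -200, 0, 0, 0, 0, 60, -200, 0, 0, 0, 0]'

```text
time_s: 47.2
position: [0.5283, -0.0319, 0.2614]
tcp_rot: [[0.031, -0.004, 1.0], [-1.0, 0.001, 0.031], [-0.001, -1.0, -0.004]]
force: [-0.1, -1.5, 0.1]
opening: 0.4
```

Run:
```python
from h import *
g=grab("wrist");save("w30",g["p"])
B=((cloud(g)-BO)@RB);m=(abs(B[...,0])<.04)&(abs(B[...,1]+.078)<.04)
for a,b in((.032,.038),(.0382,.043),(.06,.075)):
    Q=B[m&(B[...,2]>a)&(B[...,2]<b)]
    if len(Q)>10: print(a,b,len(Q),np.median(Q[:,2]),cv2.minAreaRect(Q[:,:2].astype(np.float32)*1000))
for x,y in [(-75,-38),(-75,38),(75,-38),(75,38),(-27,-60),(27,-60),(-27,-95),(27,-95),(-60,0),(60,0)]:
    uv=proj(g,b2w([x/1e3,y/1e3,.035]))[0].astype(int)
    if 0<=uv[1]<480 and 0<=uv[0]<640: print((x,y),uv,B[uv[1],uv[0],2])
im=cv2.resize(g["p"],None,fx=2,fy=2); drawcover(g,BO+[0,0,.01],YAW,im,2); save("d30",im[0:600,240:1040])
for n in("scene","top"):
    g=grab(n);save(n+"30",cv2.resize(g["p"][140:340,180:420] if n=="top" else g["p"][140:310,250:450],None,fx=3,fy=3))
```

```text
0.032 0.038 3792 0.0355361272127764 ((0.06709671020507812, -68.38237762451172), (60.58232879638672, 79.35472869873047), 89.9922103881836)
0.0382 0.043 294 0.03932036506027369 ((-0.5295829772949219, -63.98371124267578), (49.976051330566406, 74.99700927734375), 88.50555419921875)
0.06 0.075 594 0.06919613879817486 ((0.5790505409240723, -77.73159790039062), (11.22276782989502, 34.660491943359375), 0.045020755380392075)
(-75, -38) [244 105] 0.03729998580271581
(-75, 38) [238   8] 0.034908165247246985
(75, -38) [411 105] 0.03565609823002124
(75, 38) [417   8] 0.03571641730928465
(-27, -60) [298 131] 0.03684246769944204
(27, -60) [357 131] 0.03569476035471291
(-27, -95) [299 170] 0.0349287903200266
(27, -95) [356 170] 0.03337696006044138
(-60, 0) [259  59] 0.03641017071160368
(60, 0) [397  59] 0.03575286181654851
```

View pics/d30.png

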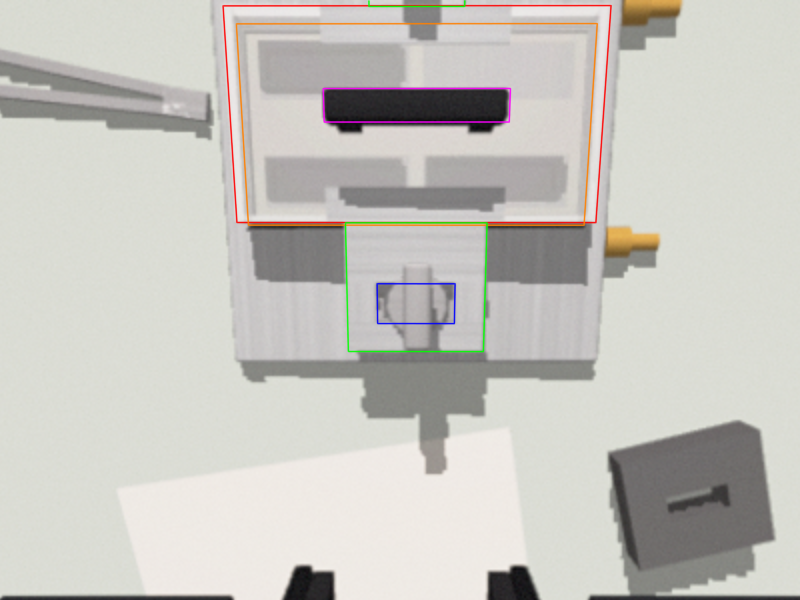

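View pics/scene30.png

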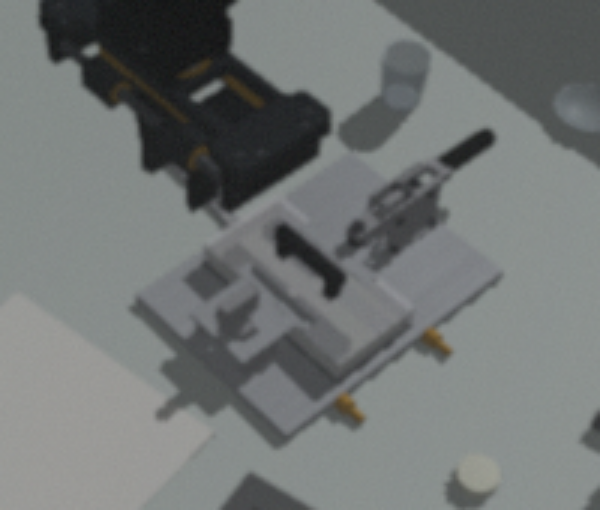

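Run:
```python
from rig import bot
print(bot.read_state()["time_s"],bot.hand_in())
```

```text
the job is handed in; nothing more can be done
47.35 None
```

The job is done and was handed in at 47.4 s of the 208 s allowed; no verdict comes back, so what follows is from my own checks.

- **Boats:** only three were present. They lie flat in three nests, within about 1 mm of each nest's centre by the wrist camera before the cover went on. They were lifted and set down level.
- **Cover:** it is seated with its slotted end over the keeper. Its top reads 35 to 37 mm at most points against 35 mm nominal. One point at the edge of the slotted lug read 33 mm, which I take as depth noise. The seated outline fitted the cover's model in the last picture.
- **Clamp:** the handle is down and level, with its top at 63 to 65 mm against 65 mm nominal. I pressed it until it stopped moving, at about 23 N. My last press was harder than the 10 N the task mentions.
- **T-key:** the collar landed on the cover, felt as a contact force at the expected height. I then turned it 90°. The top of the wing reads 69.2 mm against 69 mm nominal, and the wing now lies along base y.

I did not touch the vial, dish or beaker, and they show no change in the pictures. I did not measure their positions. No measurement was far enough off to need mending.

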